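# Blow the grit out of blasted flanges in the air blow-off fixture

### The arm

A 6-joint arm with a two-finger parallel gripper is mounted at the origin on a cart in front of the work surface, level with it; the furniture and walls round the work are solid. World frame = base frame: x ahead of the robot, y to its left, z up, the work surface at z = 0. Lengths are in mm, angles in rad, forces in N, time in s.
With the tool pointing down it reaches from about 375 to 975 mm from the base axis. Payload 3.8 kg.
Tool frame: the origin (TCP) lies midway between the tips of the shut fingers; the grasp point (between the pads) lies 19 mm behind it (ctrl.tcp_to_grasp is the distance from the TCP to the grasp point, in mm); z points along the fingers, y is the direction in which the jaws open and shut (so a half turn about z gives the same grasp; the last joint's range is limited). The gripper opens to 88 mm and grips with 3 to 60 N. Pads are 18 mm wide; open, the fingers measure 123 mm over their backs; the gripper's body (75 mm by 187 mm) begins 45 mm behind the grasp point.
Start: joints at [1.271, 0.264, 1.604, -0, 1.274, -0.037], TCP at [175.353, 651.82, 238.706] pointing down, gripper open.
Joint ranges: [-2.63, 2.63], [-0.94, 2.18], [0.31, 2.57], [-1.31, 4.45], [0, 2.66], [-2.55, 2.55]. Speed limits (rad/s): [2.57, 2.57, 3.14, 3.14, 3.14, 3.14].

### API

Orientations are given as a unit quaternion [w, x, y, z].
In Python, from station import state, viewer, workorder, ctrl gives the robot as it stands. The module is installed in compiled form; this text tells all that it offers.
- The arm moves only by the tool move_arm, never from a script. Its argument "motion" is one flat list of numbers, 4 for each row, row after row: the shift along the tool's x, y, z in m, then the turn about the tool's z in rad. A call has exactly 5 rows; each row is the pose to reach, as a shift and turn from the pose commanded when the call began, along the tool's axes at that moment; what a row does not reach only later rows make up. A row lasts 1/10 s, in which the tool goes at most 50 mm and 8.59 degrees, less where a joint would pass 70% of its speed; a pose out of reach is approached as far as the arm can. A call with a gripper value outside its range is refused whole. "grip" is the finger opening in m, from 0 to 0.0881, set as the call begins (left out, the last holds). The fingers move at their own pace and stop on an object; "force" is the grip in N (left out, the last holds). Time passes only in rows, so rows that repeat a pose let the fingers close, or fill a call up. It gives the time, the measured TCP pose, the force and the opening at its end, in the units of the state.
- state(): the state, without advancing time (a new reading comes with each control period).
- viewer.get_image(name): name is "scene" or "side" or "wrist"; returns (picture, depth): 400x640x3 uint8, red, green, blue; 400x640 float32, mm along the optical axis (not along the pixel's ray), 0 where there is no reading.
- viewer.get_calibration(name): a dict with "fovy" (degrees; the focal length in pixels is half the picture's height over the tangent of half this angle, whatever the lens; pixels are square), "cx", "cy" (the principal point, pixels), "rvec" (rotation vector, rad) and "tvec" (3), from world to camera coordinates, as OpenCV has them; the wrist camera has in their place "tool_from_camera" (4x4, takes a point from camera to tool coordinates, whose origin is the TCP and whose axes are the flange's). Camera axes: x right, y down, z forward; pixel columns grow to the right and rows downward; lengths in mm; the calibration is good to about 2 mm. A picture is of the moment at which its call begins: read the wrist's pose just before it. get_calibration takes no time and is no camera call.
- workorder.close_job(): hands the job in, once; it reports no verdict.
The state is a dict: "time_s": time; "joints": joint angles; "qvel": joint speeds; "tau": joint torques, N m; "tcp_pos": TCP position; "eef_rot": TCP orientation; "wrist_force": force on the tool from outside, world axes, zero at the start; "wrist_torque": the same for the moment, N m; "finger_gap": opening from 0.0 (shut) to 1.0 (fully open).
Only numpy, scipy, OpenCV 4.12 (cv2) and the standard library are available. Lean on these libraries where they do the work, as an engineer would, in place of code of your own. Each camera call takes 0.05 s, during which the arm holds its last target.

### The job

Use the air blow-off fixture to blow the grit out of every flange on the bench: turn its air valve off, draw the headed pin and park it in the hole beside the valve, swing the retaining bar well open and stand each flange flat in a nest of its own, hub up. Then swing the bar fully shut, push the pin fully home through the fork and the bar's end, and turn the air back on. Leave the spray can and the jar where they stand.

Things in the scene. Friction and masses are not known exactly. Their poses are not given: they have to be found in the camera images.
- fixture: Blow-off fixture, a blue block bolted to the bench, about 410 x 130 mm, deck 30 mm above the bench; origin on its underside. z up; y along the row of nests, from the bar's hinge towards fork and valve; x away from the robot's side. The fork stands between nest_2 and the valve.
- nest_0 (a point): Centre, on the deck, of the nest nearest the bar's hinge. Three nests in a row, 80 mm apart: each a dark disc with four steel studs round it (8 mm wide, 10 mm high, bevelled, 39 mm from the centre, on the diagonals of the fixture's x and y), leaving a flange about 3 mm of play all round. A flange stands with its underside on the deck.
- nest_1 (a point): Centre of the middle nest, on the deck.
- nest_2 (a point): Centre of the nest nearest the fork, on the deck.
- flange_0_mid (a point): Centre (half-way up) of a grey turned steel flange, 0.34 kg, 35 mm high, standing hub up: a disc 64 mm in diameter and 15 mm thick, on it a hub 36 mm in diameter and 20 mm high; through bore. z points up through the hub. May be absent (None).
- flange_1_mid (a point): The same for another such flange. May be absent (None).
- flange_2_mid (a point): The same for another such flange. May be absent (None).
- air_valve (a joint): Angle of the rotary air valve (rad), growing counter-clockwise from above: 0 = off (white pointer at the red dot, along the fixture's +x), 1.571 = on (at the green dot, along +y); stops at both ends. An over-centre spring holds it at either end (about 0.13 N m to start turning) and, once let go, snaps it to the end it is nearer to. Starts on.
- air_valve_grip (a point): Centre of the valve's handle, on its vertical axis, 40 mm above the deck: a red bar 60 mm long, 14 mm wide, 22 mm high (11 mm above and below this point) on a black hub 26 mm in diameter and 7 mm high. Its x axis runs along the bar to the pointer end and turns with it.
- retaining_bar (a joint): Angle of the retaining bar (rad): 0 = shut against its stop, above the centres of all nests, its end between the fork's plates. It starts shut, held by the pin, and swings level about a vertical axis; opening is clockwise from above, away from the robot, up to a stop at 1.15; beyond 0.7 it is clear of the nests. It stays where left (friction 0.12 N m). Shut, it clears the flanges by 6 mm.
- retaining_bar_hinge (a point): The bar's vertical hinge axis, at the bar's mid-thickness, 45 mm above the deck. The bar is steel, 22 mm wide and 8 mm thick; the hole in its end lies 290 mm from this axis.
- retaining_bar_knob (a point): Centre of the upright black knob on the bar, 115 mm from the hinge axis: 20 mm in diameter, 22 mm high (11 mm above and below this point) on a thin 10 mm neck; the bar's top face lies 21 mm below this point. The knob is fixed to the bar.
- pin_knob (a point): Centre of the headed pin's yellow knob (18 mm in diameter, 22 mm high: 11 mm above and below). Under it a dark collar 24 mm in diameter, 7 mm high, its underside (the seat) 18 mm below this point; then a steel shank 10 mm in diameter, 36 mm long, the last 9 mm a cone to a 3.6 mm tip (tip 54 mm below this point). 0.06 kg. z up along it. Starts home in the fork.
- pin_park (a point): Mouth of the pin's parking hole: top of a black boss 26 mm square beside the valve, 38.8 mm above the bench, hole 13 mm. Parked, the pin stands upright in it, its collar on this face (knob centre 18 mm above this point).
- fork_hole (a point): Centre of the pin hole in the fork's top face, 57 mm above the deck. The fork's two level plates (42 x 34 mm, 6 mm thick, 12 mm apart) have 13 mm holes, and so has the bar's end (8 mm thick) that stands between them when shut. The pin goes straight down; home, its collar rests on this face (knob centre 18 mm above this point).
- spray_can_mid (a point): Half-way up a spray can, 53 mm in diameter and 173 mm high, that stands behind the fixture; not to be moved.
- grit_jar_mid (a point): Half-way up a jar with a red lid, 68 mm in diameter and 109 mm high, that stands in front of the vice; not to be moved.
Mind the look-alikes: they are no part of the job. What is shaped like the part that bears flange_1_mid but purple is not meant.

How it is judged:
By the outcome, as a careful person would: the job done as asked, in the order asked, and still so for the second after the job is handed in, with the robot touching nothing.
Of flange_0, flange_1, flange_2 only 2 to 3 are there at a start; the rules pass over those that are not, and their reading is None.
At some moment in a run one of flange_0, flange_1, flange_2 may be knocked a few centimetres aside while the robot is not near it.
It also fails if it takes over 210 s, if anything falls off the work surface, if the arm or the gripper's body presses on something with over 40 N, if the wrist force passes 120 N, or if a joint passes its speed limit or range.

## Working session

There is one attempt and no reset: what is moved stays moved. The work goes in short steps, Python scripts to look and compute and a tool call to move; the robot and the scene stay as the last step left them, time stands still between calls to the robot, and variables do not carry over. Pictures are saved under pics/ and viewed, and the job is handed in when it is done.

Besides the shell and the picture viewer there is one more tool, called after ">>>" by a JSON object that holds its "name" and its "arguments", one argument or row to a line. move_arm: Moves the arm, as the interface text tells. Its arguments: {"type":"object","properties":{"motion":{"type":"array"},"grip":{"type":"number"},"force":{"type":"number"}},"required":["motion"]}

```bash
mkdir -p pics; ls; cat > h.py <<'E'
import numpy as np, cv2
from station import state, viewer, workorder, ctrl
from scipy.spatial.transform import Rotation as R
def quat(q): return R.from_quat([q[1],q[2],q[3],q[0]]).as_matrix()
def cam(name,s=None):
    c=viewer.get_calibration(name); f=200/np.tan(np.radians(c['fovy'])/2)
    if name=='wrist':
        s=s or state(); T=np.eye(4); T[:3,:3]=quat(s['eef_rot']); T[:3,3]=s['tcp_pos']
        W=T@np.array(c['tool_from_camera']); return f,c['cx'],c['cy'],W[:3,:3],W[:3,3]
    r=cv2.Rodrigues(np.array(c['rvec'],float))[0]; t=np.array(c['tvec'],float).ravel()
    return f,c['cx'],c['cy'],r.T,-r.T@t
def shot(name,tag):
    s=state(); C=cam(name,s); im,d=viewer.get_image(name)
    cv2.imwrite(f'pics/{tag}.png',im[:,:,::-1]); np.savez(f'pics/{tag}.npz',im=im,d=d,f=C[0],cx=C[1],cy=C[2],Rm=C[3],o=C[4]); return im,d,C
def load(tag):
    z=np.load(f'pics/{tag}.npz'); return z['im'],z['d'],(float(z['f']),float(z['cx']),float(z['cy']),z['Rm'],z['o'])
def ray(C,u,v): return C[3]@np.array([(u-C[1])/C[0],(v-C[2])/C[0],1.])
def onz(C,u,v,z):
    r=ray(C,u,v); return C[4]+r*(z-C[4][2])/r[2]
def pt(C,d,u,v): return C[4]+ray(C,u,v)*d[int(v),int(u)]
def cloud(C,d):
    v,u=np.mgrid[0:400,0:640]; r=np.stack([(u-C[1])/C[0],(v-C[2])/C[0],np.ones_like(u,float)],-1)*d[...,None]
    return r@C[3].T+C[4]
def proj(C,p):
    q=C[3].T@(np.array(p)-C[4]); return C[1]+C[0]*q[0]/q[2],C[2]+C[0]*q[1]/q[2]
E
python3 - <<'E'
from h import *
for n in ['scene','side','wrist']:
    im,d,C=shot(n,n+'0'); print(n,C[0],C[4],C[3][:,2])
s=state();print(s, ctrl.tcp_to_grasp)
E
```

```text
pics
scene 488.7600577530024 [-849.99419452  519.30718092 1662.88706859] [ 0.63852582 -0.19523844 -0.74442376]
side 374.8792954746772 [-170.96383734 -345.07253992 1081.6126199 ] [ 0.53464008  0.34304174 -0.7723227 ]
wrist 300.3404425319869 [106.86965375 668.97335195 383.89010709] [ 0.26636865 -0.07336294 -0.96107524]
{'time_s': 0.15, 'joints': array([ 1.27109679e+00,  2.64578310e-01,  1.60501663e+00, -2.47778123e-05,
        1.27368523e+00, -3.68991721e-02]), 'qvel': array([-0.00087164, -0.00152274, -0.00493858, -0.00250287, -0.00080211,
       -0.00018833]), 'tau': array([ 1.25490798e-03, -5.02849030e+01, -3.57473159e+01,  7.29134004e-02,
        2.48492626e-02, -6.00385943e-05]), 'tcp_pos': array([175.20917546, 651.31984587, 237.69880467]), 'eef_rot': array([-1.29658713e-04,  1.31018728e-01,  9.91379534e-01, -8.33819879e-04]), 'wrist_force': array([-1.13360625,  0.3846799 , -0.35504155]), 'wrist_torque': array([-0.01289093, -0.0390454 ,  0.01059317]), 'finger_gap': 0.9978296898324046} 18.700000000000003
```

View pics/scene0.png

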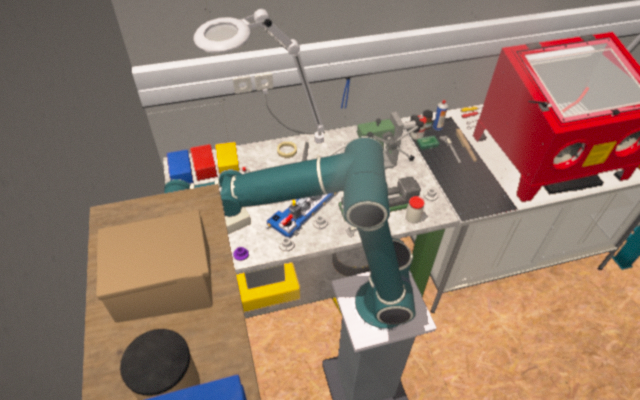

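View pics/side0.png

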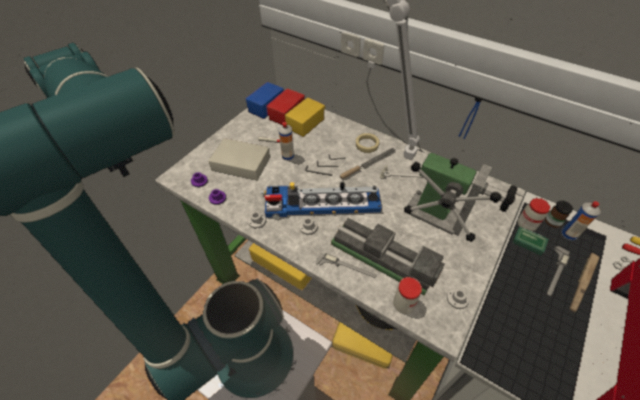

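View pics/wrist0.png

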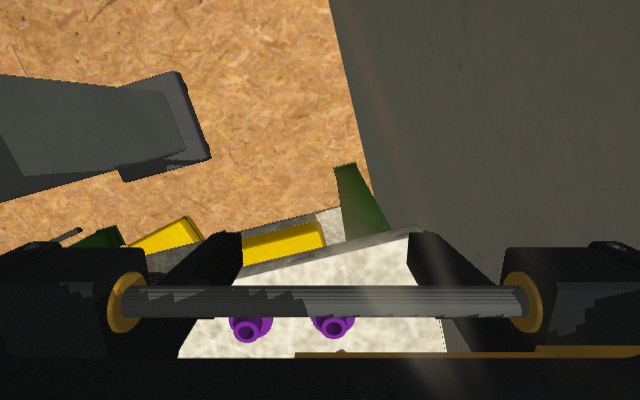

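Side view: the fixture is at (266–382, 185–215). There are grey flanges at (257,218), (309,226) and (458,297), with purple decoys at (198,179) and (217,197). The spray can is at (287,140) and the jar at (408,293). Next I'll enlarge and measure.

```bash
python3 - <<'E'
from h import *
im,d,C=load('side0')
c=cv2.resize(im[160:250,240:400],(800,450),interpolation=cv2.INTER_CUBIC)
cv2.imwrite('pics/side0c.png',c[:,:,::-1])
P=cloud(C,d)
hsv=cv2.cvtColor(im,cv2.COLOR_RGB2HSV)
m=(abs(P[...,2]-30)<6)&(hsv[...,0]>100)&(hsv[...,0]<125)&(hsv[...,1]>120)
m[:160]=0
n,l,st,ce=cv2.connectedComponentsWithStats(m.astype(np.uint8))
for i in range(1,n):
  if st[i,4]>20: print(st[i],np.median(P[l==i],0))
q=P[m][:,:2].astype(np.float32); r=cv2.minAreaRect(q); print(r, cv2.boxPoints(r))
# flanges: grey points heights
for (u,v) in [(257,218),(309,226),(458,297),(287,140),(408,293)]:
  print((u,v),[np.round(pt(C,d,u,v+k)) for k in (-6,0,5)])
print(np.round(pt(C,d,340,240)))
E
```

```text
[267 187   6   7  27] [480.37609124 328.83906078  30.77699067]
[275 187 106  27 487] [506.64927953 173.73209643  30.4793017 ]
((699.07763671875, -145.53414916992188), (125.59857177734375, 1054.1124267578125), 29.261648178100586) [[ 386.6674   283.57172]
 [ 901.91614 -636.0324 ]
 [1011.4879  -574.64   ]
 [ 496.23914  344.9641 ]]
(257, 218) [array([377., 301.,  32.]), array([354., 281.,  37.]), array([349., 281.,  13.])]
(309, 226) [array([452., 130.,  26.]), array([430., 114.,  28.]), array([420., 108.,  14.])]
(458, 297) [array([ 477., -404.,   30.]), array([ 454., -410.,   37.]), array([ 451., -417.,   16.])]
(287, 140) [array([676., 383., 137.]), array([675., 385., 107.]), array([677., 389.,  77.])]
(408, 293) [array([ 362., -276.,  109.]), array([ 346., -284.,  109.]), array([ 338., -290.,   99.])]
[426. -13.  51.]
```

View pics/side0c.png

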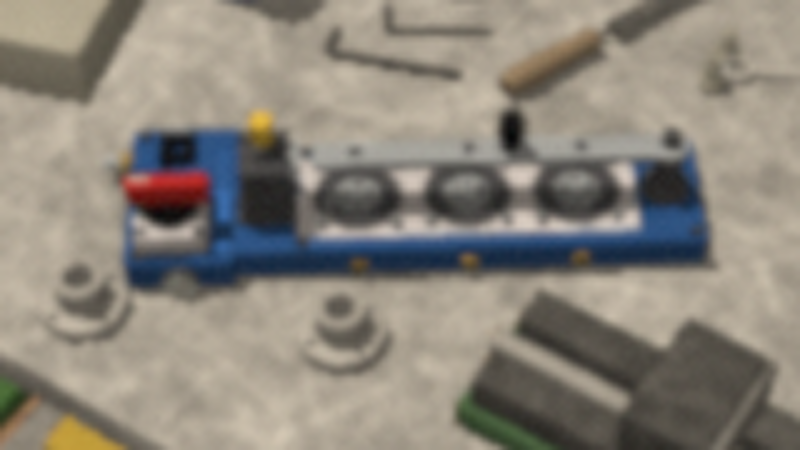

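```bash
python3 - <<'E'
from h import *
im,d,C=load('side0')
P=cloud(C,d)
hsv=cv2.cvtColor(im,cv2.COLOR_RGB2HSV)
m=(abs(P[...,2]-30)<5)&(hsv[...,0]>100)&(hsv[...,0]<125)&(hsv[...,1]>120)
m[:160]=0;m[230:]=0;m[:,400:]=0
r=cv2.minAreaRect(P[m][:,:2].astype(np.float32)); print(r, cv2.boxPoints(r))
def comp(name,mm,lo=3):
  n,l,st,ce=cv2.connectedComponentsWithStats(mm.astype(np.uint8))
  for i in range(1,n):
    if st[i,4]>lo: print(name,st[i],np.round(np.median(P[l==i],0)),np.round(P[l==i].min(0)),np.round(P[l==i].max(0)))
roi=np.zeros((400,640),bool);roi[175:225,255:395]=1
comp('yel',roi&(hsv[...,0]>18)&(hsv[...,0]<35)&(hsv[...,1]>150)&(hsv[...,2]>120))
comp('red',roi&((hsv[...,0]<8)|(hsv[...,0]>172))&(hsv[...,1]>150))
comp('tall',roi&(P[...,2]>85))
s=state();T=quat(s['eef_rot']);print(T)
print(viewer.get_calibration('wrist'))
c=np.array(viewer.get_calibration('wrist')['tool_from_camera']);print(np.round(c,3))
E
```

```text
((560.787841796875, 144.28347778320312), (122.62892150878906, 408.056884765625), 36.23530960083008) [[390.73004  272.6089  ]
 [631.93365  -56.528233]
 [730.84564   15.958069]
 [489.64203  345.09518 ]]
yel [290 183   4   5  16] [491. 226. 116.] [487. 222. 106.] [499. 231. 119.]
red [265 195  16   7  88] [435. 267.  75.] [417. 247.  53.] [453. 290.  87.]
tall [340 181   6   9  41] [593.  83. 109.] [586.  76.  89.] [607.  94. 113.]
tall [288 182  10  14 110] [489. 223.  90.] [468. 200.  85.] [513. 249. 119.]
tall [373 185   4   4  12] [663.  -8.  91.] [656. -16.  87.] [670.  -3.  94.]
tall [377 223   4   2   5] [ 511. -103.  111.] [ 507. -107.  110.] [513. -99. 114.]
[[-9.65668152e-01  2.59778355e-01 -4.75574028e-04]
 [ 2.59778787e-01  9.65666795e-01 -1.61928849e-03]
 [ 3.85899489e-05 -1.68723937e-03 -9.99998576e-01]]
{'fovy': 67.32016395677452, 'cx': 324.45126202173464, 'cy': 195.72952528542132, 'tool_from_camera': array([[ 3.50210687e-04, -9.61060878e-01, -2.76336509e-01,
         7.05752886e+01],
       [ 9.99999925e-01,  2.90064779e-04,  2.58528089e-04,
        -8.89232789e-01],
       [-1.68305743e-04, -2.76336579e-01,  9.61060907e-01,
        -1.46351610e+02],
       [ 0.00000000e+00,  0.00000000e+00,  0.00000000e+00,
         1.00000000e+00]])}
[[   0.      -0.961   -0.276   70.575]
 [   1.       0.       0.      -0.889]
 [  -0.      -0.276    0.961 -146.352]
 [   0.       0.       0.       1.   ]]
```

```bash
cat >> h.py <<'E'
def yaw(s): 
    T=quat(s['eef_rot']); return np.degrees(np.arctan2(T[1,0],T[0,0]))
def rel(x,y,z,a=None,s=None):
    s=s or state(); T=quat(s['eef_rot']); p=np.array(s['tcp_pos'])
    t=T.T@(np.array([x,y,z])-p)/1000; y0=yaw(s)
    a=y0 if a is None else a
    w=-np.radians((a-y0+180)%360-180)
    print('at',np.round(p,1),'yaw',round(y0,2),'q',np.round(s['joints'],2),'F',np.round(s['wrist_force'],1),'gap',round(s['finger_gap']*88.1,1),'t',round(s['time_s'],1))
    print('REL',np.round(t,4),'turn',round(w,3),'rows',np.ceil(max(np.linalg.norm(t)/.05,abs(w)/.149)))
    return t,w
E
python3 - <<'E'
from h import *
rel(600,120,330,126.2)
E
```

```text
at [175.2 651.3 237.7] yaw 164.94 q [ 1.27  0.26  1.61 -0.    1.27 -0.04] F [-1.1  0.4 -0.4] gap 87.9 t 0.1
REL [-0.5482 -0.4029 -0.0916] turn 0.676 rows 14.0
```

>>> {"name": "move_arm", "arguments": {
  "motion": [-0.03,-0.02,-0.02,0.05,-0.065,-0.05,-0.04,0.1,-0.105,-0.075,-0.06,0.15,-0.145,-0.105,-0.075,0.2,-0.185,-0.135,-0.09,0.25]
}}

```text
time_s: 0.65
tcp_pos: [316.2, 476.3, 327.5]
eef_rot: [0.0, 0.254, 0.967, 0.0]
wrist_force: [1.3, -0.4, -0.2]
finger_gap: 1.0
```

>>> {"name": "move_arm", "arguments": {
  "motion": [-0.045,-0.02,0,0.1,-0.09,-0.04,0,0.2,-0.135,-0.06,0,0.3,-0.18,-0.08,0,0.4,-0.22,-0.1,0,0.42]
}}

```text
time_s: 1.15
tcp_pos: [459.0, 280.7, 326.8]
eef_rot: [0.0, 0.451, 0.893, -0.0]
wrist_force: [0.4, 1.1, -0.5]
finger_gap: 1.001
```

```bash
python3 - <<'E'
from h import *
rel(600,120,330,126.2)
E
```

```text
at [459.  280.7 326.8] yaw 126.38 q [ 0.5  -0.04  1.78 -0.    1.4  -0.13] F [ 0.4  1.1 -0.5] gap 88.2 t 1.1
REL [-0.213   0.0181 -0.0031] turn 0.003 rows 5.0
```

>>> {"name": "move_arm", "arguments": {
  "motion": [-0.045,0.004,0,0,-0.09,0.008,0,0,-0.135,0.012,0,0,-0.18,0.016,0,0,-0.21,0.018,0,0]
}}

```text
time_s: 1.65
tcp_pos: [599.0, 122.2, 326.4]
eef_rot: [-0.0, 0.45, 0.893, -0.0]
wrist_force: [-1.1, -0.2, 0.0]
finger_gap: 1.0
```

>>> {"name": "move_arm", "arguments": {
  "motion": [0,0,0,0,0,0,0,0,0,0,0,0,0,0,0,0,0,0,0,0]
}}

```text
time_s: 2.15
tcp_pos: [597.0, 125.9, 327.3]
eef_rot: [0.0, 0.449, 0.894, 0.0]
wrist_force: [-0.3, 0.2, 0.4]
finger_gap: 0.999
```

```bash
python3 - <<'E'
from h import *
rel(600,120,330,126.2)
for n in ['wrist','side','scene']: shot(n,n+'1')
E
```

```text
at [597.  125.9 327.3] yaw 126.65 q [ 0.17  0.1   1.63  0.    1.41 -0.47] F [-0.3  0.2  0.4] gap 88.0 t 2.1
REL [-0.0065 -0.0011 -0.0027] turn 0.008 rows 1.0
```

View pics/wrist1.png

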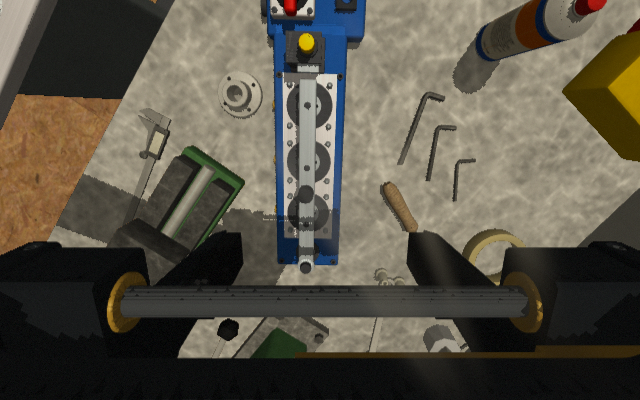

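The wrist view shows the fixture upright in the image: valve (290,5), pin (306,42), bar knob (306,195), hinge (305,267), nests near (308,104), (308,160), (308,212), and one flange (239,95). I'll shift towards the valve for a better view of that end.

>>> {"name": "move_arm", "arguments": {
  "motion": [0.045,0,0,0,0.09,0,0,0,0.13,0,0,0,0.13,0,0,0.008,0.13,0,0,0.008]
}}

```text
time_s: 2.8
tcp_pos: [519.8, 229.9, 327.4]
eef_rot: [0.0, 0.452, 0.892, 0.0]
wrist_force: [0.4, -0.9, 0.2]
finger_gap: 1.0
```

```bash
python3 - <<'E'
from h import *
rel(600,120,330,126.2)
shot('wrist','wrist2')
for tag in ['wrist1','wrist2']:
  im,d,C=load(tag); P=cloud(C,d); hsv=cv2.cvtColor(im,cv2.COLOR_RGB2HSV)
  blue=(hsv[...,0]>100)&(hsv[...,0]<125)&(hsv[...,1]>120)&(abs(P[...,2]-30)<6); 
  n,l,st,ce=cv2.connectedComponentsWithStats(blue.astype(np.uint8))
  for i in range(1,n):
    if st[i,4]>150: print(tag,'blue',st[i],np.round(P[l==i].mean(0)),P[l==i][:,2].std())
  def comp(name,mm,lo=30):
    n,l,st,ce=cv2.connectedComponentsWithStats(mm.astype(np.uint8))
    for i in range(1,n):
      if st[i,4]>lo: print(tag,name,st[i],np.round(ce[i],1),np.round(np.median(P[l==i],0),1),'top',np.round(np.percentile(P[l==i][:,2],95),1))
  roi=np.zeros((400,640),bool);roi[:275,260:380]=1
  comp('yel',roi&(hsv[...,0]>18)&(hsv[...,0]<35)&(hsv[...,1]>150)&(hsv[...,2]>120))
  comp('red',roi&((hsv[...,0]<8)|(hsv[...,0]>172))&(hsv[...,1]>150))
  comp('tall',roi&(P[...,2]>90))
E
```

```text
at [519.8 229.9 327.4] yaw 126.23 q [ 0.37  0.02  1.72 -0.    1.4  -0.26] F [ 0.4 -0.9  0.2] gap 88.1 t 2.8
REL [-0.1361 -0.0003 -0.0025] turn 0.001 rows 3.0
wrist1 blue [ 267    0   99  264 6097] [530. 187.  30.] 0.9586806914163187
wrist1 blue [314 239  24  26 355] [690.   1.  30.] 0.8607776725061873
wrist1 yel [299  33  15  18 217] [306.   41.2] [496.7 226.8 116.2] top 117.7
wrist1 red [283   0  14  16 196] [290.    6.9] [455.1 249.9  79.5] top 82.0
wrist1 tall [298  33  20  25 385] [307.1  45. ] [499.2 225.2 115.2] top 117.4
wrist1 tall [298 185  16  18 233] [305.4 193.6] [596.5  86.2 110.8] top 112.3
wrist2 blue [ 270   77   93  144 4169] [490. 270.  30.] 0.9309826709659947
wrist2 blue [278 169   9 116 760] [531. 102.  30.] 0.94335275425782
wrist2 blue [333 253   7  32 197] [645.  92.  30.] 0.8579301501704718
wrist2 blue [282 317  19  13 209] [643. -37.  30.] 0.800587226816281
wrist2 blue [316 317  22  14 238] [696.  -1.  30.] 0.8854133887040826
wrist2 yel [345  72   9   6  50] [349.   74.3] [478.4 344.7  21.5] top 22.6
wrist2 yel [301 153  14  15 166] [307.6 160.3] [496.6 227.1 116.3] top 117.6
wrist2 red [287  77  12  50 538] [292.4 101.9] [441.1 269.8  80.6] top 82.3
wrist2 tall [300 148  18  20 276] [308.4 157.6] [495.8 229.7 115.2] top 117.5
```

View pics/wrist2.png

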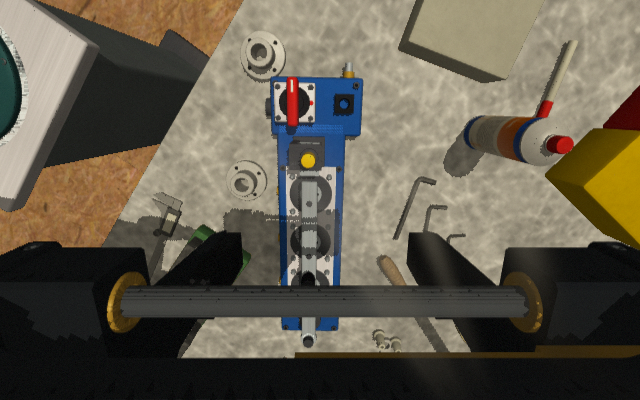

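```bash
python3 - <<'E'
from h import *
for tag in ['wrist1','wrist2']:
  im,d,C=load(tag); P=cloud(C,d); hsv=cv2.cvtColor(im,cv2.COLOR_RGB2HSV)
  roi=np.zeros((400,640),bool);roi[:282,260:380]=1
  def mc(name,mm,z):
    n,l,st,ce=cv2.connectedComponentsWithStats(mm.astype(np.uint8))
    if n<2: return
    i=1+np.argmax(st[1:,4]); c,_=cv2.findContours((l==i).astype(np.uint8),0,2)
    (u,v),(w,h),an=cv2.minAreaRect(c[0]); print(tag,name,st[i],'rectc',np.round(onz(C,u,v,z),1),'mean',np.round(P[l==i].mean(0),1),'sz',np.round(np.array([w,h])*(C[4][2]-z)/C[0]),round(an,1))
  yel=(hsv[...,0]>18)&(hsv[...,0]<35)&(hsv[...,1]>120)&(hsv[...,2]>100)
  red=((hsv[...,0]<8)|(hsv[...,0]>172))&(hsv[...,1]>120)
  mc('pin',roi&yel&(P[...,2]>114),116)
  mc('valve',roi&red&(P[...,2]>77.5),81)
  mc('barknob',roi&(P[...,2]>108)&(~yel),111)
  mc('hinge',roi&(P[...,2]>84)&(P[...,2]<105)&(np.arange(400)[:,None]>240),90)
  mc('bar',roi&(P[...,2]>74)&(P[...,2]<83)&(hsv[...,1]<80),79)
  # edges of the deck
  blue=(hsv[...,0]>100)&(hsv[...,0]<125)&(hsv[...,1]>120)&(abs(P[...,2]-30)<4)
  L=[];Rr=[]
  for v in range(130 if tag=='wrist1' else 180,235):
    u=np.where(blue[v,260:380])[0]+260
    if len(u)>6: L.append(onz(C,u[0],v,30)[:2]);Rr.append(onz(C,u[-1],v,30)[:2])
  for q in (L,Rr):
    l=cv2.fitLine(np.array(q,np.float32),cv2.DIST_HUBER,0,.01,.01).ravel(); print('edge',np.degrees(np.arctan2(l[1],l[0]))%180,l[2:])
  # steel grey blobs
  dark=roi&(abs(P[...,2]-30)<3)&(hsv[...,2]<75)&(hsv[...,1]<120)
  if tag=='wrist2':
    for (a,b,c,e) in [(235,25,290,90),(220,155,272,205)]:
      m=np.zeros_like(roi);m[b:e,a:c]=(abs(P[b:e,a:c,2]-35)<4); mc('flangetop',m,35)
      m[b:e,a:c]=(abs(P[b:e,a:c,2]-15)<4); mc('flangedisc',m,15)
      m[b:e,a:c]=(P[b:e,a:c,2]>8); mc('flangeall',m,15)
    m=np.zeros_like(roi); m[85:125,325:365]=abs(P[85:125,325:365,2]-38.8)<4; mc('park',m,38.8)
    mm=np.zeros_like(roi); mm[94:116,334:356]=hsv[94:116,334:356,2]<25
    print(np.unique(hsv[94:116,334:356,2])[:20])
    c=cv2.resize(np.hstack([im[60:270,240:380]]),None,fx=2.8,fy=2.8,interpolation=cv2.INTER_CUBIC);cv2.imwrite('pics/w2c.png',c[:,:,::-1])
E
```

```text
wrist1 pin [298  33  17  18 223] rectc [496.9 226.7 116. ] mean [497.  226.6 116.2] sz [20. 18.] 56.3
wrist1 valve [284   0  12  13 139] rectc [454.4 249.8  81. ] mean [453.8 250.4  80.2] sz [16. 14.] 90.0
wrist1 barknob [298 188  15  15 185] rectc [597.1  84.7 111. ] mean [596.9  85.  113. ] sz [17. 17.] 90.0
wrist1 hinge [300 262  11  12  99] rectc [662.2  -8.4  90. ] mean [662.8  -9.1  88.8] sz [13. 14.] 0.0
wrist1 bar [ 297   79   20  193 2812] rectc [586.2 100.1  79. ] mean [582.4 105.7  79.3] sz [ 23. 252.] 0.6
edge 124.78857 [570.0964    39.111607]
edge 87.369064 [617.2687  82.4733]
wrist2 pin [301 153  14  15 165] rectc [496.4 227.3 116. ] mean [496.6 227.2 116.3] sz [17. 15.] 90.0
wrist2 valve [287  77  11  49 499] rectc [439.8 270.5  81. ] mean [440.6 269.7  83. ] sz [63. 13.] 90.0
wrist2 barknob [302 279  11   3  24] rectc [591.6  91.5 111. ] mean [592.3  90.8 110.1] sz [ 2. 12.] 90.0
wrist2 hinge [301 272  14  10  70] rectc [595.5  85.3  90. ] mean [593.2  90.3  97.9] sz [17. 11.] 0.0
wrist2 bar [ 301  180   17  102 1457] rectc [558.1 140.7  79. ] mean [554.4 145.2  79.3]
[... 219 characters left out ...]
c [240  30  45  49 737] rectc [364.3 294.2  15. ] mean [366.7 293.9  12.2] sz [72. 68.] 45.0
wrist2 flangeall [ 240   30   50   60 1901] rectc [370.8 287.9  15. ] mean [372.2 292.   23.4] sz [97. 68.] 79.2
wrist2 flangetop [230 173  25  23 303] rectc [441.7 126.3  35. ] mean [441.8 126.3  35. ] sz [34. 33.] 45.0
wrist2 flangedisc [226 161  40  39 527] rectc [441.7 130.6  15. ] mean [443.1 134.   12.3] sz [62. 53.] 29.1
wrist2 flangeall [ 226  161   41   39 1193] rectc [442.2 128.1  15. ] mean [442.4 130.2  21.3] sz [58. 61.] 90.0
wrist2 park [335  94  19  20 295] rectc [495.6 308.7  38.8] mean [495.5 309.1  39. ] sz [28. 26.] 90.0
[ 7 12 13 15 16 17 18 19 20 21 22 23 24 25 26 27 28 29 30 31]
```

View pics/w2c.png

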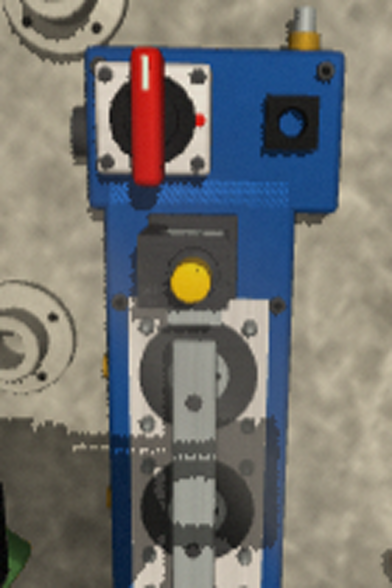

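```bash
python3 - <<'E'
from h import *
rel(440.3,270.1,140,125.2)
E
```

```text
at [520.3 229.2 327.2] yaw 126.16 q [ 0.37  0.02  1.72 -0.    1.4  -0.26] F [ 0.9 -0.4 -0.6] gap 87.8 t 2.9
REL [ 0.0804 -0.0405  0.1872] turn 0.017 rows 5.0
```

>>> {"name": "move_arm", "arguments": {
  "motion": [0.018,-0.009,0.04,0,0.036,-0.018,0.08,0.017,0.054,-0.027,0.12,0.017,0.07,-0.036,0.16,0.017,0.0804,-0.0405,0.185,0.017],
  "grip": 0.05
}}

```text
time_s: 3.35
tcp_pos: [438.3, 268.5, 138.6]
eef_rot: [-0.001, 0.461, 0.887, -0.002]
wrist_force: [0.2, 0.0, 0.3]
finger_gap: 0.582
```

>>> {"name": "move_arm", "arguments": {
  "motion": [0,0,0,0,0,0,0,0,0,0,0,0,0,0,0,0,0,0,0,0]
}}

```text
time_s: 3.85
tcp_pos: [441.7, 270.6, 143.7]
eef_rot: [0.001, 0.461, 0.887, 0.001]
wrist_force: [-0.9, -0.1, -0.6]
finger_gap: 0.567
```

```bash
python3 - <<'E'
from h import *
rel(440.3,270.1,67,125.2)
im,d,C=shot('wrist','wrist3'); P=cloud(C,d); hsv=cv2.cvtColor(im,cv2.COLOR_RGB2HSV)
red=((hsv[...,0]<8)|(hsv[...,0]>172))&(hsv[...,1]>120)&(P[...,2]>77)&(P[...,2]<90)
print(P[red].mean(0)); pp=P[red][:,:2].astype(np.float32); print(cv2.minAreaRect(pp))
E
```

```text
at [441.7 270.6 143.7] yaw 125.08 q [ 0.5   0.05  2.04 -0.    1.05 -0.11] F [-0.9 -0.1 -0.6] gap 50.0 t 3.9
REL [ 0.0004 -0.0017  0.0767] turn -0.002 rows 2.0
[438.82648813 270.71728263  80.69693529]
((439.2236633300781, 270.39947509765625), (13.782438278198242, 58.657711029052734), 35.431297302246094)
```

View pics/wrist3.png

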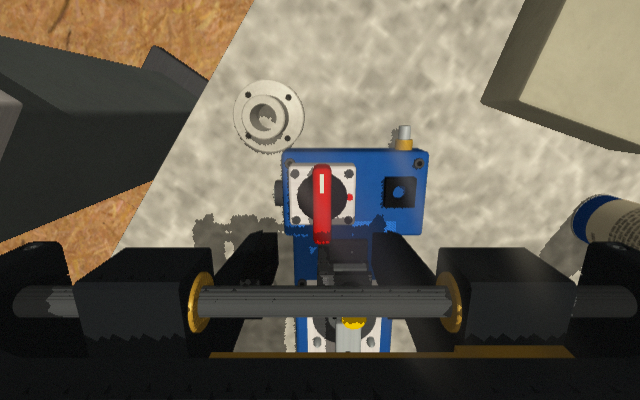

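>>> {"name": "move_arm", "arguments": {
  "motion": [0.001,-0.002,0.03,0,0.001,-0.002,0.06,0,0.001,-0.002,0.0765,0,0.001,-0.002,0.0765,0,0.001,-0.002,0.0765,0]
}}

```text
time_s: 4.4
tcp_pos: [438.2, 270.1, 66.0]
eef_rot: [0.0, 0.461, 0.887, 0.0]
wrist_force: [0.4, -0.8, 0.6]
finger_gap: 0.568
```

```bash
python3 - <<'E'
from h import *
rel(439.5,270.3,67,125.2)
E
```

```text
at [438.2 270.1  66. ] yaw 125.12 q [ 0.5   0.14  2.1  -0.    0.9  -0.11] F [ 0.4 -0.8  0.6] gap 50.0 t 4.4
REL [-0.0006  0.0012 -0.001 ] turn -0.001 rows 1.0
```

>>> {"name": "move_arm", "arguments": {
  "motion": [0,0.001,0,0,0,0.001,0,0,0,0.001,0,0,0,0.001,0,0,0,0.001,0,0],
  "grip": 0.0,
  "force": 20
}}

```text
time_s: 4.9
tcp_pos: [439.2, 270.9, 65.9]
eef_rot: [0.0, 0.461, 0.888, 0.001]
wrist_force: [0.3, -0.6, 0.2]
finger_gap: 0.154
```

>>> {"name": "move_arm", "arguments": {
  "motion": [0,0,0,0.14,0,0,0,0.28,0,0,0,0.42,0,0,0,0.56,0,0,0,0.7]
}}

```text
time_s: 5.4
tcp_pos: [439.4, 270.9, 66.0]
eef_rot: [0.0, 0.739, 0.674, 0.001]
wrist_force: [1.3, 1.2, 0.1]
finger_gap: 0.155
```

>>> {"name": "move_arm", "arguments": {
  "motion": [0,0,0,0.14,0,0,0,0.28,0,0,0,0.42,0,0,0,0.56,0,0,0,0.7]
}}

```text
time_s: 5.9
tcp_pos: [439.6, 270.8, 66.0]
eef_rot: [0.0, 0.925, 0.379, 0.001]
wrist_force: [2.5, 0.2, 0.1]
finger_gap: 0.158
```

>>> {"name": "move_arm", "arguments": {
  "motion": [0,0,0,0.1,0,0,0,0.17,0,0,0,0.17,0,0,0,0.17,0,0,0,0.17]
}}

```text
time_s: 6.4
tcp_pos: [439.6, 270.7, 65.9]
eef_rot: [0.0, 0.953, 0.303, 0.001]
wrist_force: [3.4, -0.6, 0.9]
finger_gap: 0.161
```

```bash
python3 - <<'E'
from h import *
print(state()['wrist_torque'])
rel(439.5,270.3,140,35.2)
E
```

```text
[-0.16658527 -0.48212867 -0.08874601]
at [439.6 270.7  65.9] yaw 35.24 q [ 0.5   0.14  2.1  -0.    0.9   1.46] F [ 3.4 -0.6  0.9] gap 14.2 t 6.4
REL [-0.0002  0.0003 -0.0741] turn 0.001 rows 2.0
```

>>> {"name": "move_arm", "arguments": {
  "motion": [0,0,0,0,0,0,0,0,0,0,0,0,0,0,-0.04,0,0,0,-0.085,0],
  "grip": 0.05
}}

```text
time_s: 6.9
tcp_pos: [436.1, 269.4, 148.7]
eef_rot: [0.001, 0.953, 0.302, -0.004]
wrist_force: [1.0, -0.3, -0.4]
finger_gap: 0.565
```

```bash
python3 - <<'E'
from h import *
rel(496.6,227,150,35.2)
im,d,C=shot('side','side3');c=cv2.resize(im[160:250,240:400],(800,450),interpolation=cv2.INTER_CUBIC);cv2.imwrite('pics/side3c.png',c[:,:,::-1])
shot('wrist','wrist4')
E
```

```text
at [436.1 269.4 148.7] yaw 35.18 q [0.5  0.04 2.04 0.   1.07 1.46] F [ 1.  -0.3 -0.4] gap 49.7 t 6.9
REL [ 0.025   0.0694 -0.0015] turn -0.0 rows 2.0
```

View pics/wrist4.png

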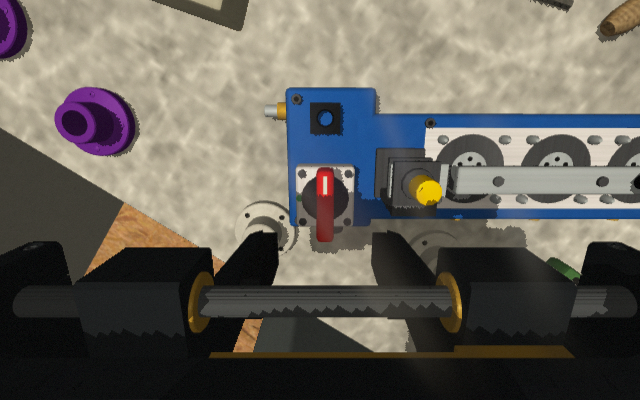

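The valve now points at the parking boss, i.e. off. Pin is next.

>>> {"name": "move_arm", "arguments": {
  "motion": [0.012,0.035,0,0,0.0235,0.069,0,0,0.0235,0.069,0,0,0.0235,0.069,0,0,0.0235,0.069,0,0],
  "grip": 0.045
}}

```text
time_s: 7.5
tcp_pos: [496.5, 227.8, 149.7]
eef_rot: [-0.0, 0.953, 0.302, -0.001]
wrist_force: [0.5, 0.4, 0.5]
finger_gap: 0.512
```

```bash
python3 - <<'E'
from h import *
im,d,C=load('wrist4');P=cloud(C,d); hsv=cv2.cvtColor(im,cv2.COLOR_RGB2HSV)
yel=(hsv[...,0]>18)&(hsv[...,0]<35)&(hsv[...,1]>120)&(hsv[...,2]>100)&(P[...,2]>113)&(P[...,2]<125);yel[240:]=0
print(P[yel].mean(0),cv2.minEnclosingCircle(P[yel][:,:2].astype(np.float32)))
rel(496.6,227,96,35.2)
E
```

```text
[496.94802725 227.7947695  116.10021798] ((496.9258728027344, 227.15003967285156), 8.907081604003906)
at [496.5 227.8 149.7] yaw 35.18 q [0.38 0.1  1.97 0.   1.08 1.34] F [0.5 0.4 0.5] gap 45.1 t 7.5
REL [-0.0003  0.0008  0.0537] turn -0.0 rows 2.0
```

>>> {"name": "move_arm", "arguments": {
  "motion": [0,0.0005,0.025,0,0,0.0005,0.0535,0,0,0.0005,0.0535,0,0,0.0005,0.0535,0,0,0.0005,0.0535,0]
}}

```text
time_s: 8.0
tcp_pos: [498.5, 228.1, 98.4]
eef_rot: [-0.0, 0.953, 0.302, 0.001]
wrist_force: [-0.6, -0.7, -0.7]
finger_gap: 0.512
```

>>> {"name": "move_arm", "arguments": {
  "motion": [0,0,0,0,0,0,0,0,0,0,0,0,0,0,0,0,0,0,0,0],
  "grip": 0,
  "force": 30
}}

```text
time_s: 8.5
tcp_pos: [498.3, 227.4, 97.6]
eef_rot: [-0.0, 0.953, 0.302, 0.0]
wrist_force: [-1.1, 1.4, 2.9]
finger_gap: 0.194
```

```bash
python3 - <<'E'
from h import *
rel(496.9,227.3,160,35.2)
E
```

```text
at [498.3 227.4  97.6] yaw 35.16 q [0.38 0.16 2.01 0.   0.97 1.34] F [-1.1  1.4  2.9] gap 17.1 t 8.5
REL [-0.0012 -0.0007 -0.0624] turn -0.001 rows 2.0
```

>>> {"name": "move_arm", "arguments": {
  "motion": [0,0,-0.01,0,0,0,-0.025,0,0,0,-0.04,0,0,0,-0.055,0,0,0,-0.065,0]
}}

```text
time_s: 9.0
tcp_pos: [498.9, 227.6, 164.6]
eef_rot: [-0.0, 0.953, 0.302, 0.001]
wrist_force: [-0.6, 0.0, -0.5]
finger_gap: 0.193
```

```bash
python3 - <<'E'
from h import *
rel(495.6,308.9,130,35.2)
im,d,C=load('wrist4');P=cloud(C,d)
m=abs(P[...,2]-38.8)<3; m[:, :300]=0;m[:,350:]=0;m[:95]=0;m[140:]=0
print(cv2.minAreaRect(P[m][:,:2].astype(np.float32)))
shot('side','side4'); shot('wrist','wrist5')
E
```

```text
at [498.9 227.6 164.6] yaw 35.17 q [ 0.38  0.08  1.96 -0.    1.1   1.34] F [-0.6  0.  -0.5] gap 17.0 t 9.0
REL [ 0.044  -0.0684  0.0347] turn -0.001 rows 2.0
((495.53448486328125, 308.70745849609375), (25.913597106933594, 25.836013793945312), 34.913204193115234)
```

View pics/wrist5.png

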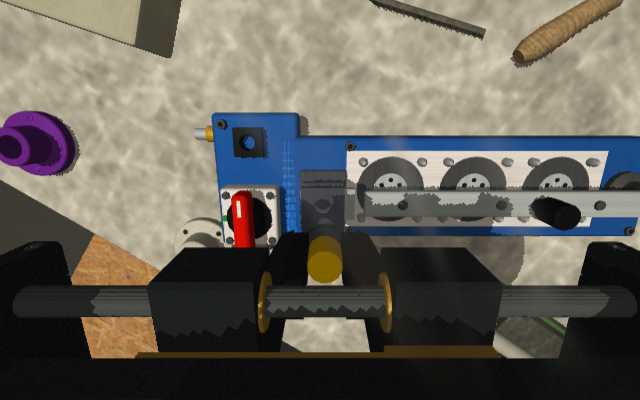

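>>> {"name": "move_arm", "arguments": {
  "motion": [0.015,-0.024,0,0,0.03,-0.048,0,0,0.0453,-0.0676,0,0,0.0453,-0.0676,0,0,0.0453,-0.0676,0.02,0]
}}

```text
time_s: 9.6
tcp_pos: [497.8, 309.9, 144.3]
eef_rot: [-0.0, 0.953, 0.303, 0.002]
wrist_force: [0.8, 0.5, -1.2]
finger_gap: 0.19
```

>>> {"name": "move_arm", "arguments": {
  "motion": [0,0,0,0,0,0,0.01,0,0,0,0.02,0,0,0,0.03,0,0,0,0.03,0]
}}

```text
time_s: 10.1
tcp_pos: [494.8, 307.6, 110.0]
eef_rot: [0.0, 0.953, 0.302, -0.002]
wrist_force: [1.0, 0.4, -1.5]
finger_gap: 0.19
```

```bash
python3 - <<'E'
from h import *
rel(497,308.9,85,35.2)
shot('side','side5'); im,d,C=shot('wrist','wrist6')
c=cv2.resize(im[130:320,200:450],None,fx=3,fy=3);cv2.imwrite('pics/w6c.png',c[:,:,::-1])
E
```

```text
at [494.8 307.6 110. ] yaw 35.15 q [ 0.51  0.21  1.93 -0.    1.01  1.47] F [ 1.   0.4 -1.5] gap 16.8 t 10.1
REL [0.0026 0.0002 0.025 ] turn -0.001 rows 1.0
```

View pics/w6c.png

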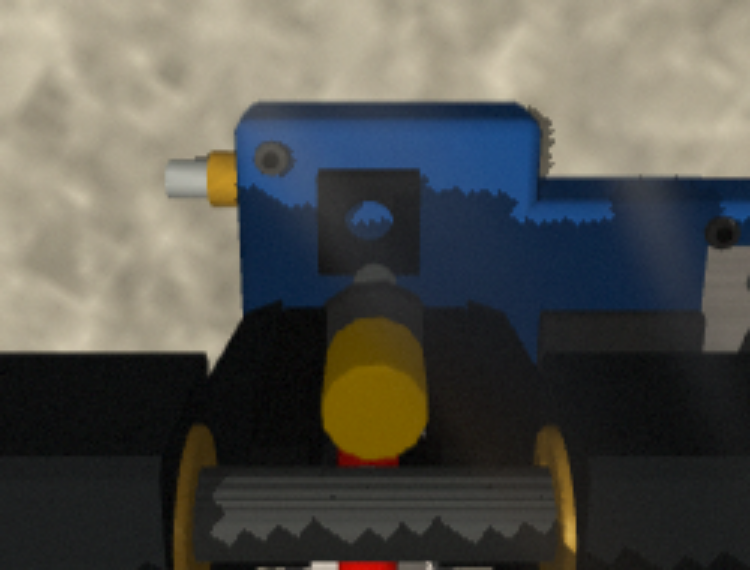

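```bash
python3 - <<'E'
from h import *
im,d,C=load('wrist6');P=cloud(C,d); hsv=cv2.cvtColor(im,cv2.COLOR_RGB2HSV)
y=(hsv[...,0]>18)&(hsv[...,0]<35)&(hsv[...,1]>120)&(hsv[...,2]>60);y[:200]=0;y[290:]=0;y[:,:300]=0;y[:,350:]=0
print(np.percentile(P[y][:,2],[2,50,98])); t=y&(P[...,2]>np.percentile(P[y][:,2],90)-3); print(P[t].mean(0),cv2.minEnclosingCircle(P[t][:,:2].astype(np.float32)))
m=abs(P[...,2]-38.8)<2.5; m[:,:295]=0;m[:,345:]=0;m[:175]=0;m[225:]=0
print(cv2.minAreaRect(P[m][:,:2].astype(np.float32)))
rel(497,308.9,85,35.2)
E
```

```text
[112.46859538 128.96849421 130.61346594]
[495.87709786 307.30905258 130.45944008] ((520.2844848632812, 324.95111083984375), 40.463069915771484)
((495.67315673828125, 309.0141296386719), (25.827190399169922, 25.59357261657715), 35.38045120239258)
at [495.9 308.3 111.6] yaw 35.15 q [0.51 0.21 1.92 0.   1.01 1.47] F [ 0.8  0.5 -1. ] gap 17.0 t 10.2
REL [0.0013 0.0002 0.0266] turn -0.001 rows 1.0
```

>>> {"name": "move_arm", "arguments": {
  "motion": [0.0005,0,0.01,0,0.0005,0,0.02,0,0.0005,0,0.03,0,0.0005,0,0.035,0,0.0005,0,0.035,0]
}}

```text
time_s: 10.7
tcp_pos: [495.7, 308.7, 75.6]
eef_rot: [0.0, 0.953, 0.302, -0.001]
wrist_force: [0.7, 0.9, -1.2]
finger_gap: 0.192
```

```bash
python3 - <<'E'
from h import *
rel(496.2,309,50,35.2)
E
```

```text
at [495.7 308.7  75.6] yaw 35.16 q [0.51 0.25 1.95 0.   0.95 1.47] F [ 0.7  0.9 -1.2] gap 16.9 t 10.7
REL [0.0007 0.     0.0256] turn -0.001 rows 1.0
```

>>> {"name": "move_arm", "arguments": {
  "motion": [0,0,0.008,0,0,0,0.016,0,0,0,0.022,0,0,0,0.026,0,0,0,0.026,0]
}}

```text
time_s: 11.2
tcp_pos: [496.1, 308.8, 50.2]
eef_rot: [0.0, 0.953, 0.302, -0.0]
wrist_force: [-1.2, 1.0, -2.9]
finger_gap: 0.193
```

```bash
python3 - <<'E'
from h import *
rel(496.2,309,50,35.2)
im,d,C=shot('side','side6')
c=cv2.resize(im[160:250,240:400],(800,450),interpolation=cv2.INTER_CUBIC);cv2.imwrite('pics/side6c.png',c[:,:,::-1])
E
```

```text
at [496.1 308.8  50.2] yaw 35.17 q [0.51 0.28 1.96 0.   0.9  1.47] F [-1.2  1.  -2.9] gap 17.0 t 11.2
REL [ 0.0002 -0.0001  0.0002] turn -0.001 rows 1.0
```

View pics/side6c.png

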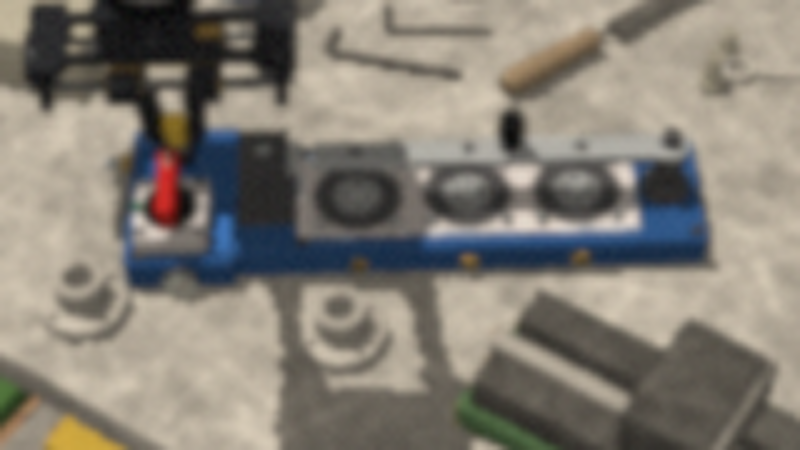

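Parked. Next: release, rise and go to the bar knob.

>>> {"name": "move_arm", "arguments": {
  "motion": [0,0,0,0,0,0,0,0,0,0,-0.03,0,0,0,-0.07,0,0,0,-0.11,0],
  "grip": 0.045
}}

```text
time_s: 11.75
tcp_pos: [496.0, 308.5, 161.9]
eef_rot: [0.0, 0.953, 0.302, -0.001]
wrist_force: [0.6, -0.7, 0.0]
finger_gap: 0.51
```

```bash
python3 - <<'E'
from h import *
im,d,C=shot('wrist','wrist7')
rel(597,84.8,165,125.2)
E
```

```text
at [500.3 311.  170.6] yaw 35.17 q [ 0.51  0.15  1.87 -0.    1.11  1.47] F [2.  0.6 3.9] gap 45.2 t 11.8
REL [-0.0513  0.2406  0.0053] turn -1.571 rows 11.0
```

View pics/wrist7.png

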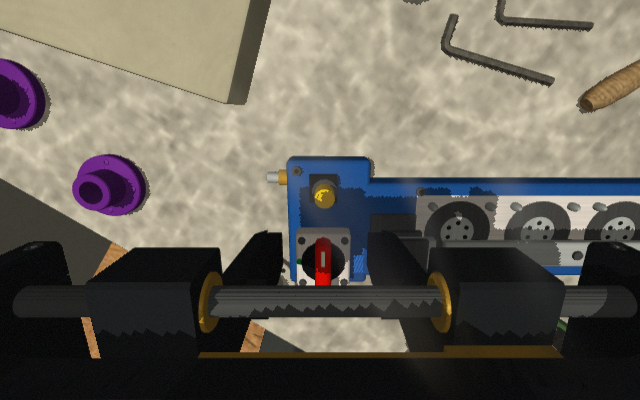

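>>> {"name": "move_arm", "arguments": {
  "motion": [-0.01,0.045,0,-0.14,-0.02,0.09,0,-0.28,-0.03,0.135,0,-0.42,-0.04,0.18,0,-0.56,-0.05,0.225,0.005,-0.7],
  "grip": 0.04
}}

```text
time_s: 12.3
tcp_pos: [586.5, 94.5, 157.3]
eef_rot: [0.001, 0.79, 0.613, 0.001]
wrist_force: [0.4, 0.4, 0.1]
finger_gap: 0.455
```

>>> {"name": "move_arm", "arguments": {
  "motion": [0,0,0,-0.14,0,0,0,-0.28,0,0,0,-0.42,0,0,0,-0.56,0,0,0,-0.7]
}}

```text
time_s: 12.8
tcp_pos: [585.3, 95.9, 156.3]
eef_rot: [0.0, 0.532, 0.847, 0.0]
wrist_force: [-0.6, 0.1, -0.9]
finger_gap: 0.455
```

```bash
python3 - <<'E'
from h import *
rel(597,84.8,165,125.2)
E
```

```text
at [585.3  95.9 156.3] yaw 115.7 q [ 0.12  0.18  1.87 -0.    1.1  -0.33] F [-0.6  0.1 -0.9] gap 40.1 t 12.8
REL [-0.0151  0.0057 -0.0087] turn -0.166 rows 2.0
```

>>> {"name": "move_arm", "arguments": {
  "motion": [-0.0151,0.0057,0,-0.1,-0.0151,0.0057,0,-0.166,-0.0151,0.0057,0.02,-0.166,-0.0151,0.0057,0.02,-0.166,-0.0151,0.0057,0.02,-0.166]
}}

```text
time_s: 13.3
tcp_pos: [596.3, 84.9, 135.8]
eef_rot: [-0.0, 0.463, 0.887, -0.0]
wrist_force: [-0.6, 0.1, -0.1]
finger_gap: 0.451
```

```bash
python3 - <<'E'
from h import *
rel(597,84.8,88,125.2)
im,d,C=shot('wrist','wrist8')
E
```

```text
at [596.3  84.9 135.8] yaw 124.88 q [ 0.1   0.21  1.87 -0.    1.06 -0.51] F [-0.6  0.1 -0.1] gap 39.7 t 13.3
REL [-0.0005  0.0006  0.0478] turn -0.006 rows 1.0
```

View pics/wrist8.png

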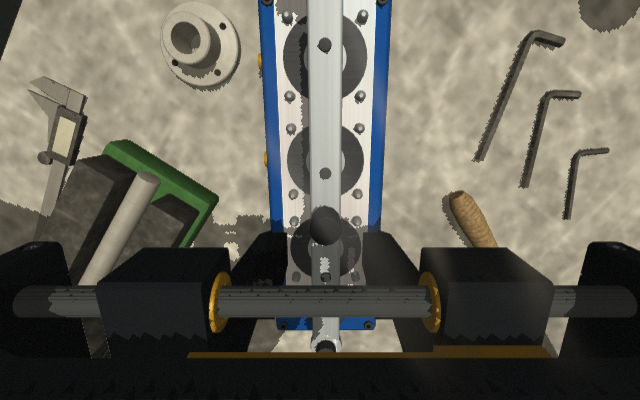

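>>> {"name": "move_arm", "arguments": {
  "motion": [0,0,0.02,0,0,0,0.046,0,0,0,0.046,0,0,0,0.046,0,0,0,0.046,0]
}}

```text
time_s: 13.85
tcp_pos: [598.1, 85.2, 91.8]
eef_rot: [0.001, 0.463, 0.887, 0.001]
wrist_force: [0.6, -0.1, -0.7]
finger_gap: 0.453
```

>>> {"name": "move_arm", "arguments": {
  "motion": [0,0,0,0,0,0,0,0,0,0,0,0,0,0,0,0,0,0,0,0],
  "grip": 0.026
}}

```text
time_s: 14.35
tcp_pos: [596.9, 85.0, 90.1]
eef_rot: [0.0, 0.463, 0.887, 0.0]
wrist_force: [0.1, -0.2, -0.2]
finger_gap: 0.295
```

```bash
python3 - <<'E'
from h import *
t,w=rel(597,84.8,88,125.2)
im,d,C=load('wrist8');P=cloud(C,d); hsv=cv2.cvtColor(im,cv2.COLOR_RGB2HSV)
m=(P[...,2]>106)&(P[...,2]<118);m[:200]=0;m[250:]=0;m[:,300:352]&=True;m[:,:300]=0;m[:,352:]=0
print('knob',cv2.minEnclosingCircle(P[m][:,:2].astype(np.float32)),P[m].mean(0))
# arc plan: tool frame at start yaw a0
H=np.array([663.2,-9.2]); s=state(); T=quat(s['eef_rot'])[:2,:2]; p=np.array(s['tcp_pos'][:2])
for th in np.arange(0,1.3,.14):
  c,sn=np.cos(-th),np.sin(-th); q=H+np.array([[c,-sn],[sn,c]])@(p-H); print(round(th,2),np.round(T.T@(q-p)/1000,4))
E
```

```text
at [596.9  85.   90.1] yaw 124.89 q [ 0.1   0.26  1.9  -0.    0.98 -0.51] F [ 0.1 -0.2 -0.2] gap 26.0 t 14.3
REL [-0.0002  0.      0.0021] turn -0.005 rows 1.0
knob ((597.1382446289062, 83.90451049804688), 9.893568992614746) [596.54631728  84.74454487 111.0139247 ]
0.0 [0. 0.]
0.14 [-0.0011  0.0161]
0.28 [-0.0043  0.0319]
0.42 [-0.0098  0.047 ]
0.56 [-0.0173  0.0613]
0.7 [-0.0267  0.0743]
0.84 [-0.0379  0.086 ]
0.98 [-0.0506  0.0959]
1.12 [-0.0645  0.104 ]
1.26 [-0.0794  0.1101]
```

>>> {"name": "move_arm", "arguments": {
  "motion": [-0.0007,0.0129,0,0.112,-0.0028,0.0256,0,0.224,-0.0063,0.0379,0,0.336,-0.0112,0.0498,0,0.448,-0.0173,0.0613,0,0.56]
}}

```text
time_s: 14.85
tcp_pos: [656.4, 106.0, 89.5]
eef_rot: [-0.001, 0.691, 0.723, -0.001]
wrist_force: [-0.9, -1.9, 0.6]
finger_gap: 0.298
```

>>> {"name": "move_arm", "arguments": {
  "motion": [-0.0007,0.0129,0,0.112,-0.0028,0.0256,0,0.224,-0.0063,0.0379,0,0.336,-0.0112,0.0498,0,0.448,-0.0161,0.059,0,0.54]
}}

```text
time_s: 15.35
tcp_pos: [716.7, 93.0, 89.5]
eef_rot: [-0.001, 0.859, 0.512, -0.0]
wrist_force: [-1.3, 1.1, 1.0]
finger_gap: 0.296
```

```bash
python3 - <<'E'
from h import *
t,w=rel(597,84.8,160)
im,d,C=shot('side','side9')
c=cv2.resize(im[150:250,240:400],(800,500),interpolation=cv2.INTER_CUBIC);cv2.imwrite('pics/side9c.png',c[:,:,::-1])
E
```

```text
at [716.7  93.   89.5] yaw 61.63 q [0.09 0.47 1.62 0.   1.06 0.59] F [-1.3  1.1  1. ] gap 26.1 t 15.3
REL [-0.0641 -0.1015 -0.0703] turn -0.0 rows 3.0
```

View pics/side9c.png

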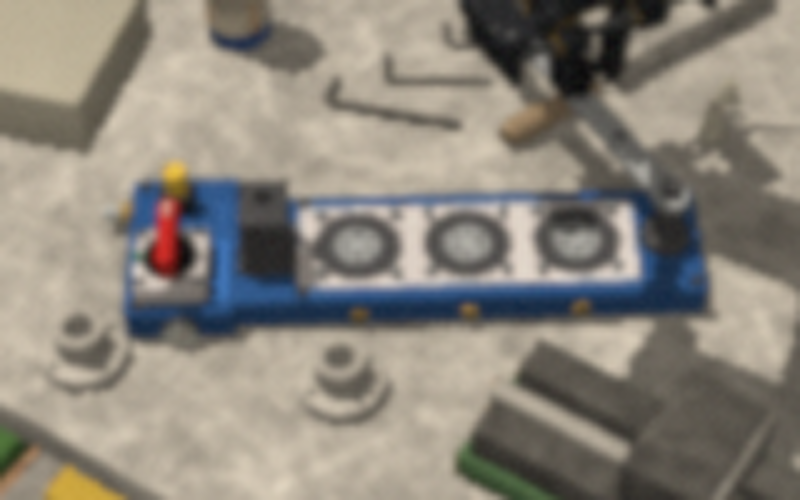

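>>> {"name": "move_arm", "arguments": {
  "motion": [0,0,0,0,0,0,-0.03,0,0,0,-0.075,0,0,0,-0.12,0,0,0,-0.16,0],
  "grip": 0.04
}}

```text
time_s: 15.9
tcp_pos: [716.2, 92.9, 252.2]
eef_rot: [0.0, 0.857, 0.515, 0.0]
wrist_force: [0.7, 0.5, 0.3]
finger_gap: 0.456
```

```bash
python3 - <<'E'
from h import *
t,w=rel(590,100,300,125.2)
E
```

```text
at [716.2  92.9 252.2] yaw 62.01 q [0.09 0.35 1.48 0.   1.32 0.58] F [0.7 0.5 0.3] gap 40.2 t 15.9
REL [-0.0529 -0.1148 -0.0479] turn -1.103 rows 8.0
```

>>> {"name": "move_arm", "arguments": {
  "motion": [-0.011,-0.023,-0.01,-0.14,-0.022,-0.046,-0.02,-0.28,-0.033,-0.069,-0.03,-0.42,-0.044,-0.092,-0.04,-0.56,-0.053,-0.115,-0.05,-0.7]
}}

```text
time_s: 16.4
tcp_pos: [588.4, 100.2, 300.2]
eef_rot: [-0.0, 0.626, 0.78, -0.0]
wrist_force: [-0.1, -0.2, -0.6]
finger_gap: 0.454
```

>>> {"name": "move_arm", "arguments": {
  "motion": [0,0,0,-0.14,0,0,0,-0.28,0,0,0,-0.4,0,0,0,-0.4,0,0,0,-0.4]
}}

```text
time_s: 16.9
tcp_pos: [589.8, 100.3, 299.9]
eef_rot: [-0.0, 0.463, 0.886, -0.0]
wrist_force: [-0.5, 0.0, 0.4]
finger_gap: 0.455
```

```bash
python3 - <<'E'
from h import *
t,w=rel(590,100,300,125.2)
im,d,C=shot('wrist','wrist10')
shot('side','side10')
E
```

```text
at [589.8 100.3 299.9] yaw 124.81 q [ 0.13  0.09  1.7  -0.    1.36 -0.48] F [-0.5  0.   0.4] gap 40.1 t 16.9
REL [-0.0003 -0.     -0.0001] turn -0.007 rows 1.0
```

View pics/wrist10.png

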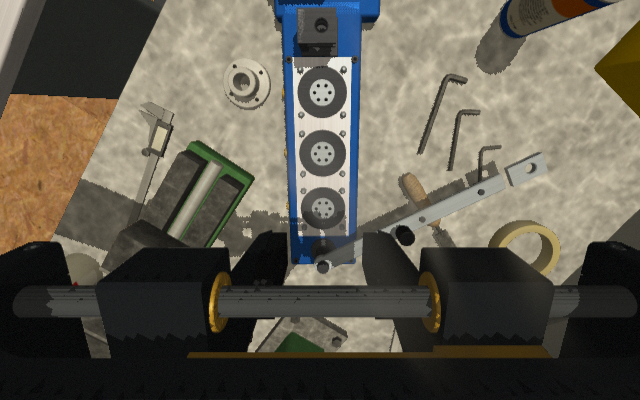

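View pics/side10.png

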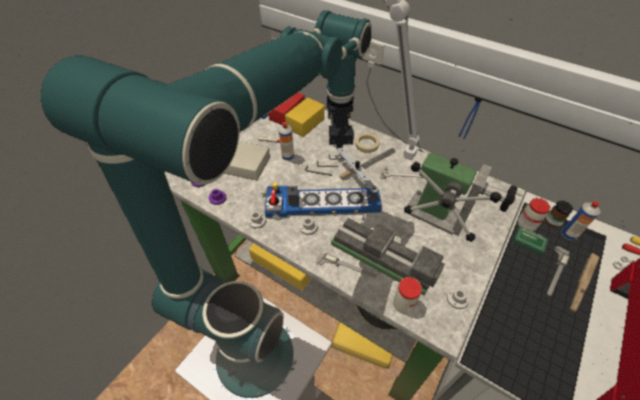

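```bash
cat >> h.py <<'E'
def flange(tag,u,v,w=40):
    im,d,C=load(tag);P=cloud(C,d); m=np.zeros((400,640),np.uint8); a,b=max(0,u-w),max(0,v-w)
    sub=P[b:v+w,a:u+w]; r=None
    m[b:v+w,a:u+w]=(abs(sub[...,2]-35)<3)
    n,l,st,ce=cv2.connectedComponentsWithStats(m); i=1+np.argmax(st[1:,4]); c,_=cv2.findContours((l==i).astype(np.uint8),0,2)
    (uu,vv),(A,B),an=cv2.fitEllipse(cv2.convexHull(c[0])); p=onz(C,uu,vv,35); k=(C[4][2]-35)/C[0]
    print(tag,'hubtop',np.round(p,1),'dia',round(A*k,1),round(B*k,1), 'px',round(uu),round(vv)); return p
E
python3 - <<'E'
from h import *
im,d,C=load('wrist10');P=cloud(C,d);g=im.max(2)
for u,v in [(322,92),(322,153),(323,209)]:
  m=np.zeros((400,640),np.uint8); s=np.s_[v-32:min(v+32,235),u-32:u+32]; m[s]=(g[s]<85)&(abs(P[s][...,2]-30)<4)
  m=cv2.morphologyEx(m,cv2.MORPH_OPEN,np.ones((3,3)))
  n,l,st,ce=cv2.connectedComponentsWithStats(m); i=1+np.argmax(st[1:,4]); c,_=cv2.findContours((l==i).astype(np.uint8),0,2)
  (uu,vv),(A,B),an=cv2.fitEllipse(cv2.convexHull(c[0])); k=(C[4][2]-30)/C[0]; print(np.round(onz(C,uu,vv,30),1),A*k,B*k)
  # hub light disc
  m[:]=0; s=np.s_[v-16:v+16,u-16:u+16]; m[s]=g[s]>95
  print('  light',np.round(onz(C,*(np.argwhere(m)[:,::-1].mean(0)),30),1))
flange('wrist10',247,84); flange('wrist2',263,52)
y=np.array([-.576,.818]);H=np.array([663.2,-9.2])
for r in (55,60,65,70): print(r,[np.round(H+y*(r+80*k),1) for k in range(3)])
im,d,C=load('side10');P=cloud(C,d)
m=(P[...,2]>32)&(P[...,2]<38);m[:285]=0;m[305:]=0;m[:,:445]=0;m[:,475:]=0
print(P[m].mean(0),cv2.minEnclosingCircle(P[m][:,:2].astype(np.float32)))
for (u,v) in ((258,216),(309,224)):
  m=(P[...,2]>32)&(P[...,2]<38);m[:v-12]=0;m[v+12:]=0;m[:,:u-12]=0;m[:,u+12:]=0; print(P[m].mean(0),cv2.minEnclosingCircle(P[m][:,:2].astype(np.float32)))
E
```

```text
[533.8 174.1  30. ] 66.45629141683128 70.84586922608844
  light [534.1 173.7  30. ]
[583.9 116.1  30. ] 44.00511504858541 60.298959814763634
  light [580.3 107.9  30. ]
[626.7  41.6  30. ] 56.38500926385831 60.28261703418197
  light [626.   43.8  30. ]
wrist10 hubtop [442.  125.5  35. ] dia 37.7 41.3 px 241 81
wrist2 hubtop [363.9 294.   35. ] dia 38.8 43.7 px 259 52
55 [array([631.5,  35.8]), array([585.4, 101.2]), array([539.4, 166.7])]
60 [array([628.6,  39.9]), array([582.6, 105.3]), array([536.5, 170.8])]
65 [array([625.8,  44. ]), array([579.7, 109.4]), array([533.6, 174.8])]
70 [array([622.9,  48.1]), array([576.8, 113.5]), array([530.7, 178.9])]
[ 466.56257967 -412.22427501   35.48762526] ((468.0447692871094, -411.7913513183594), 19.32828140258789)
[371.14659422 291.38952121  35.05603259] ((383.85638427734375, 292.45904541015625), 38.563934326171875)
[440.46167291 126.6761686   35.18288665] ((439.2508544921875, 126.30133056640625), 18.943405151367188)
```

```bash
cat >> h.py <<'E'
def clear(x,y,tags,a_list,excl=36,hx=45,hy=100):
    for a in a_list:
        out=[]
        for t in tags:
            im,d,C=load(t);P=cloud(C,d)[d>0]; v=P[:,:2]-[x,y]; ar=np.radians(a)
            tx=v@[np.cos(ar),np.sin(ar)]; ty=v@[np.sin(ar),-np.cos(ar)]
            m=(abs(tx)<hx)&(abs(ty)<hy)&(np.hypot(*v.T)>excl)&(P[:,2]<170); out.append((round(float(np.percentile(P[m][:,2],99.7)),0),int(m.sum())) if m.sum()>5 else None)
        print('yaw',a,out)
E
python3 - <<'E'
from h import *
print('f1');clear(441.5,125.8,['wrist2','wrist10'],[35,65,95,125,155])
print('f0');clear(364,294.3,['wrist2'],[35,65,95,125,155])
E
```

```text
f1
yaw 35 [(3.0, 5116), (3.0, 7630)]
yaw 65 [(38.0, 5144), (38.0, 7549)]
yaw 95 [(82.0, 5167), (39.0, 7679)]
yaw 125 [(88.0, 5097), (88.0, 8034)]
yaw 155 [(88.0, 5106), (88.0, 7915)]
f0
yaw 35 [(81.0, 5361)]
yaw 65 [(83.0, 5329)]
yaw 95 [(82.0, 5469)]
yaw 125 [(82.0, 5947)]
yaw 155 [(32.0, 6737)]
```

```bash
python3 - <<'E'
from h import *
t,w=rel(442,125.5,120,35.2)
E
```

```text
at [590.1 100.2 299.9] yaw 124.82 q [ 0.13  0.09  1.7   0.    1.36 -0.48] F [ 0.8 -0.4 -0.1] gap 39.8 t 17.0
REL [ 0.1053 -0.1071  0.1799] turn 1.564 rows 11.0
```

>>> {"name": "move_arm", "arguments": {
  "motion": [0.021,-0.021,0,0.14,0.042,-0.042,0.01,0.28,0.063,-0.063,0.03,0.42,0.084,-0.084,0.06,0.56,0.105,-0.107,0.1,0.7],
  "grip": 0.06
}}

```text
time_s: 17.5
tcp_pos: [443.4, 125.5, 201.4]
eef_rot: [0.001, 0.741, 0.672, 0.002]
wrist_force: [1.1, 1.2, -1.1]
finger_gap: 0.685
```

>>> {"name": "move_arm", "arguments": {
  "motion": [0,0,0.015,0.14,0,0,0.03,0.28,0,0,0.05,0.42,0,0,0.07,0.56,0,0,0.08,0.7]
}}

```text
time_s: 18.0
tcp_pos: [441.7, 124.7, 118.8]
eef_rot: [-0.0, 0.926, 0.377, -0.001]
wrist_force: [-0.7, -0.8, -0.9]
finger_gap: 0.683
```

>>> {"name": "move_arm", "arguments": {
  "motion": [0,0,0,0.14,0,0,0,0.164,0,0,0,0.164,0,0,0,0.164,0,0,0,0.164]
}}

```text
time_s: 18.5
tcp_pos: [443.2, 125.1, 121.0]
eef_rot: [0.0, 0.953, 0.304, 0.0]
wrist_force: [0.5, -0.4, -0.2]
finger_gap: 0.683
```

```bash
python3 - <<'E'
from h import *
t,w=rel(442,125.5,18,35.2)
shot('wrist','wrist11')
E
```

```text
at [443.2 125.1 121. ] yaw 35.35 q [ 0.22 -0.04  2.17  0.    1.01  1.17] F [ 0.5 -0.4 -0.2] gap 60.2 t 18.5
REL [-0.0008 -0.0011  0.103 ] turn 0.003 rows 3.0
```

View pics/wrist11.png

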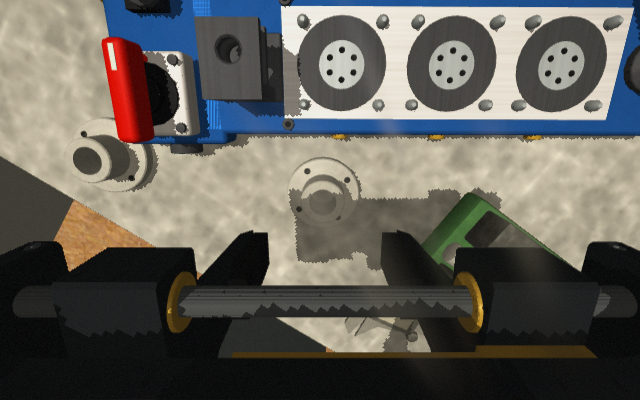

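```bash
python3 - <<'E'
from h import *
flange('wrist11',322,200)
im,d,C=load('wrist11');g=im.max(2)
for u,v in [(343,64),(452,66),(562,66)]:
  m=np.zeros((400,640),np.uint8); s=np.s_[v-28:v+28,u-28:u+28]; m[s]=g[s]>95
  n,l,st,ce=cv2.connectedComponentsWithStats(m); i=1+np.argmax(st[1:,4]);c,_=cv2.findContours((l==i).astype(np.uint8),0,2)
  (uu,vv),(A,B),an=cv2.fitEllipse(cv2.convexHull(c[0])); print(np.round(onz(C,uu,vv,30),1),A,B)
E
```

```text
wrist11 hubtop [442.5 125.6  35. ] dia 33.2 34.1 px 322 201
[534.5 173.7  30. ] 45.82316970825195 50.056034088134766
[580.7 108.   30. ] 44.434906005859375 50.78207778930664
[627.   42.3  30. ] 42.454368591308594 52.81660079956055
```

>>> {"name": "move_arm", "arguments": {
  "motion": [-0.001,0,0.03,0,-0.001,-0.0005,0.06,0,-0.001,-0.0005,0.09,0,-0.001,-0.0005,0.102,0,-0.001,-0.0005,0.102,0]
}}

```text
time_s: 19.05
tcp_pos: [440.0, 124.5, 17.0]
eef_rot: [-0.0, 0.953, 0.303, -0.002]
wrist_force: [0.2, 0.3, 0.3]
finger_gap: 0.68
```

>>> {"name": "move_arm", "arguments": {
  "motion": [0,0,0,0,0,0,0,0,0,0,0,0,0,0,0,0,0,0,0,0],
  "grip": 0,
  "force": 40
}}

```text
time_s: 19.55
tcp_pos: [442.8, 125.5, 20.0]
eef_rot: [-0.0, 0.953, 0.303, 0.001]
wrist_force: [-2.0, 3.3, 6.1]
finger_gap: 0.394
```

```bash
python3 - <<'E'
from h import *
t,w=rel(442,125.5,18,35.2)
E
```

```text
at [442.8 125.5  20. ] yaw 35.27 q [0.22 0.11 2.24 0.   0.79 1.18] F [-2.   3.3  6.1] gap 34.7 t 19.6
REL [-0.0007 -0.0005  0.002 ] turn 0.001 rows 1.0
```

>>> {"name": "move_arm", "arguments": {
  "motion": [0,0,-0.01,0,0,0,-0.03,0,0,0,-0.055,0,0,0,-0.08,0,0,0,-0.08,0]
}}

```text
time_s: 20.05
tcp_pos: [444.5, 125.3, 102.1]
eef_rot: [0.0, 0.953, 0.303, 0.004]
wrist_force: [0.7, 1.2, -3.6]
finger_gap: 0.394
```

```bash
python3 - <<'E'
from h import *
t,w=rel(580.4,108.4,100,35.2)
E
```

```text
at [444.5 125.3 102.1] yaw 35.29 q [ 0.22 -0.01  2.19 -0.    0.96  1.18] F [ 0.7  1.2 -3.6] gap 34.7 t 20.1
REL [0.1011 0.0922 0.003 ] turn 0.002 rows 3.0
```

>>> {"name": "move_arm", "arguments": {
  "motion": [0.025,0.023,0,0,0.05,0.046,0,0,0.075,0.069,0,0,0.1,0.092,0,0,0.101,0.092,0,0]
}}

```text
time_s: 20.55
tcp_pos: [581.0, 107.2, 97.4]
eef_rot: [0.001, 0.953, 0.302, 0.001]
wrist_force: [-0.5, -0.6, -3.7]
finger_gap: 0.397
```

>>> {"name": "move_arm", "arguments": {
  "motion": [0,0,0,0,0,0,0,0,0,0,0,0,0,0,0.01,0,0,0,0.01,0]
}}

```text
time_s: 21.05
tcp_pos: [575.5, 108.0, 87.0]
eef_rot: [-0.0, 0.953, 0.303, -0.001]
wrist_force: [0.4, 0.0, -4.5]
finger_gap: 0.394
```

```bash
python3 - <<'E'
from h import *
t,w=rel(580.4,108.4,50,35.2)
im,d,C=shot('wrist','wrist12')
E
```

```text
at [575.5 108.   87. ] yaw 35.31 q [ 0.14  0.24  1.94 -0.    0.97  1.1 ] F [ 0.4  0.  -4.5] gap 34.7 t 21.1
REL [0.0043 0.0026 0.0369] turn 0.002 rows 1.0
```

View pics/wrist12.png

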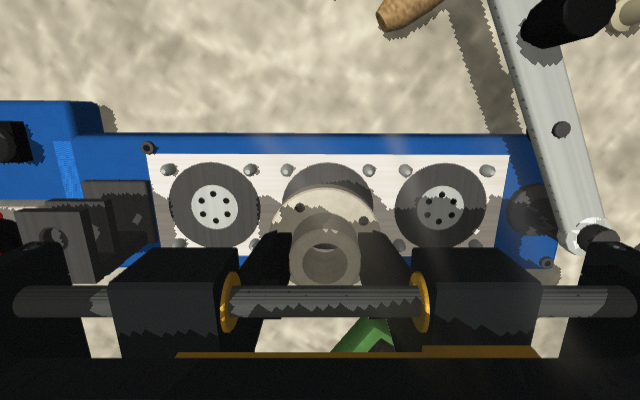

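>>> {"name": "move_arm", "arguments": {
  "motion": [0.002,0.001,0,0,0.004,0.002,0.005,0,0.004,0.002,0.012,0,0.004,0.002,0.015,0,0.004,0.002,0.015,0]
}}

```text
time_s: 21.6
tcp_pos: [580.9, 108.6, 72.4]
eef_rot: [-0.0, 0.953, 0.303, -0.001]
wrist_force: [-0.1, 0.2, -3.4]
finger_gap: 0.391
```

>>> {"name": "move_arm", "arguments": {
  "motion": [0,0,0,0,0,0,0,0,0,0,0,0,0,0,0,0,0,0,0,0]
}}

```text
time_s: 22.1
tcp_pos: [581.9, 108.8, 73.8]
eef_rot: [0.0, 0.953, 0.303, 0.0]
wrist_force: [0.7, -0.5, -3.0]
finger_gap: 0.397
```

```bash
python3 - <<'E'
from h import *
t,w=rel(580.4,108.4,50,35.2)
E
```

```text
at [581.9 108.8  73.8] yaw 35.28 q [0.14 0.26 1.93 0.   0.95 1.1 ] F [ 0.7 -0.5 -3. ] gap 35.0 t 22.1
REL [-0.0014 -0.0005  0.0238] turn 0.001 rows 1.0
```

>>> {"name": "move_arm", "arguments": {
  "motion": [-0.001,-0.0005,0.006,0,-0.001,-0.0005,0.012,0,-0.001,-0.0005,0.018,0,-0.001,-0.0005,0.023,0,-0.001,-0.0005,0.023,0]
}}

```text
time_s: 22.6
tcp_pos: [580.5, 108.6, 50.2]
eef_rot: [-0.0, 0.953, 0.303, -0.0]
wrist_force: [0.6, 0.2, -3.2]
finger_gap: 0.392
```

>>> {"name": "move_arm", "arguments": {
  "motion": [0,0,0,0,0,0,0,0,0,0,0,0,0,0,0,0,0,0,0,0]
}}

```text
time_s: 23.1
tcp_pos: [580.7, 108.6, 50.5]
eef_rot: [-0.0, 0.953, 0.303, 0.0]
wrist_force: [-0.5, 0.7, -3.5]
finger_gap: 0.393
```

```bash
python3 - <<'E'
from h import *
t,w=rel(580.4,108.4,50,35.2)
E
```

```text
at [580.7 108.6  50.5] yaw 35.28 q [0.14 0.29 1.95 0.   0.9  1.1 ] F [-0.5  0.7 -3.5] gap 34.7 t 23.1
REL [-0.0004 -0.      0.0005] turn 0.001 rows 1.0
```

>>> {"name": "move_arm", "arguments": {
  "motion": [0,0,0.001,0,0,0,0.001,0,0,0,0.001,0,0,0,-0.03,0,0,0,-0.07,0],
  "grip": 0.056
}}

```text
time_s: 23.6
tcp_pos: [578.6, 108.3, 119.1]
eef_rot: [-0.0, 0.953, 0.303, -0.003]
wrist_force: [-0.1, 0.2, -0.8]
finger_gap: 0.635
```

>>> {"name": "move_arm", "arguments": {
  "motion": [0,0,-0.04,0,0,0,-0.08,0,0,0,-0.12,0,0,0,-0.12,0,0,0,-0.12,0]
}}

```text
time_s: 24.1
tcp_pos: [581.7, 108.7, 242.6]
eef_rot: [0.0, 0.953, 0.303, 0.002]
wrist_force: [0.0, 0.0, -0.5]
finger_gap: 0.635
```

```bash
python3 - <<'E'
from h import *
t,w=rel(364,294.2,130,155)
im,d,C=shot('wrist','wrist13')
im,d,C=shot('side','side13')
c=cv2.resize(im[150:310,240:480],(800,533),interpolation=cv2.INTER_CUBIC);cv2.imwrite('pics/side13c.png',c[:,:,::-1])
E
```

```text
at [581.7 108.7 242.6] yaw 35.29 q [ 0.14  0.1   1.79 -0.    1.25  1.1 ] F [ 0.   0.  -0.5] gap 55.9 t 24.1
REL [-0.071  -0.2773  0.1118] turn -2.089 rows 15.0
```

View pics/wrist13.png

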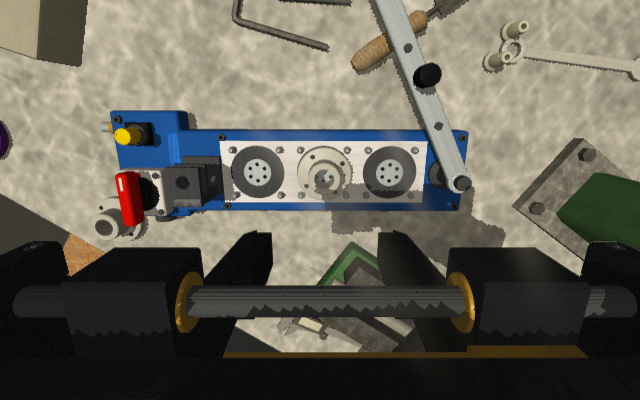

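View pics/side13c.png

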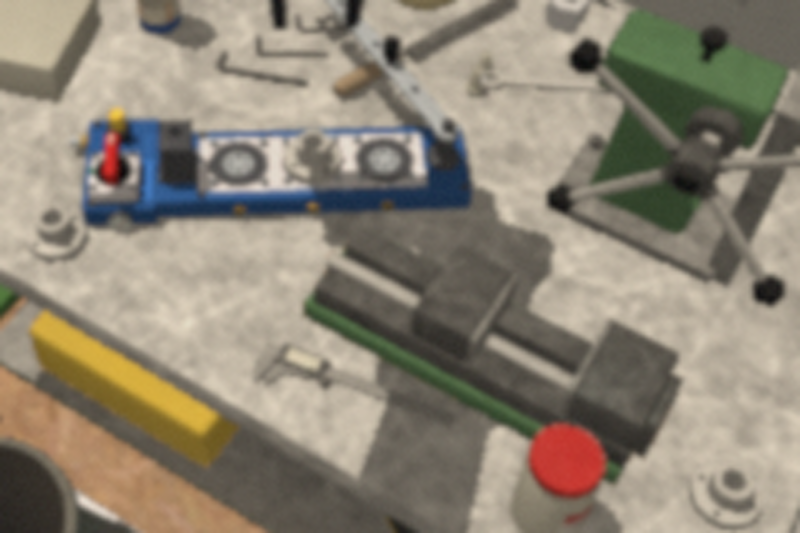

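>>> {"name": "move_arm", "arguments": {
  "motion": [-0.015,-0.04,0,-0.145,-0.03,-0.08,0,-0.29,-0.04,-0.12,0,-0.435,-0.055,-0.16,0.0,-0.58,-0.071,-0.2,0,-0.725]
}}

```text
time_s: 24.7
tcp_pos: [404.7, 230.9, 238.1]
eef_rot: [-0.001, 0.782, 0.623, -0.002]
wrist_force: [0.4, 0.9, 0.0]
finger_gap: 0.634
```

>>> {"name": "move_arm", "arguments": {
  "motion": [0,0,0,-0.145,0,0,0,-0.29,0,0,0,-0.435,0,0,0,-0.58,0,0,0,-0.725]
}}

```text
time_s: 25.2
tcp_pos: [405.9, 230.3, 238.1]
eef_rot: [-0.001, 0.51, 0.86, -0.002]
wrist_force: [-0.2, -0.1, -0.3]
finger_gap: 0.636
```

```bash
python3 - <<'E'
from h import *
t,w=rel(364,294.2,130,155)
E
```

```text
at [405.9 230.3 238.1] yaw 118.72 q [ 0.46 -0.14  2.03 -0.    1.25 -0.04] F [-0.2 -0.1 -0.3] gap 56.1 t 25.2
REL [ 0.0762 -0.0055  0.1081] turn -0.633 rows 5.0
```

>>> {"name": "move_arm", "arguments": {
  "motion": [0.02,-0.002,0,-0.14,0.04,-0.004,0,-0.28,0.06,-0.0055,0.03,-0.42,0.0765,-0.0055,0.06,-0.56,0.0765,-0.0055,0.09,-0.633]
}}

```text
time_s: 25.7
tcp_pos: [364.0, 296.0, 147.7]
eef_rot: [-0.001, 0.217, 0.976, -0.001]
wrist_force: [-0.5, 0.7, -0.8]
finger_gap: 0.633
```

>>> {"name": "move_arm", "arguments": {
  "motion": [0,0,0,0,0,0,0,0,0,0,0,0,0,0,0,0,0,0,0,0]
}}

```text
time_s: 26.2
tcp_pos: [367.1, 296.0, 152.1]
eef_rot: [0.001, 0.22, 0.975, 0.001]
wrist_force: [0.1, 0.7, 0.0]
finger_gap: 0.639
```

```bash
python3 - <<'E'
from h import *
t,w=rel(364,294.2,18,155)
shot('wrist','wrist14')
E
```

```text
at [367.1 296.  152.1] yaw 154.57 q [ 0.63 -0.05  2.12  0.    1.07 -0.5 ] F [0.1 0.7 0. ] gap 56.3 t 26.2
REL [ 0.0022 -0.0032  0.134 ] turn -0.007 rows 3.0
```

View pics/wrist14.png

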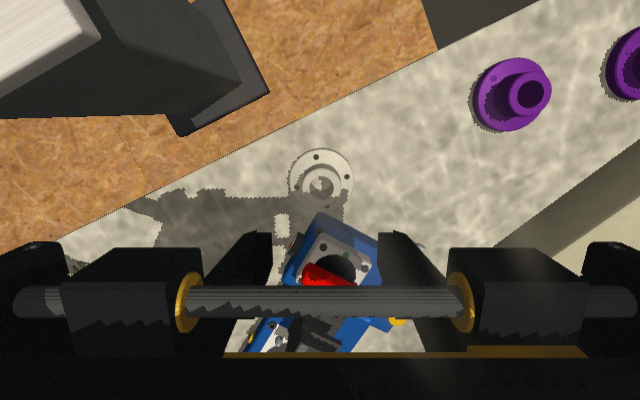

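```bash
python3 - <<'E'
from h import *
p=flange('wrist14',322,185)
t,w=rel(p[0],p[1],18,155)
E
```

```text
wrist14 hubtop [362.7 294.3  35. ] dia 34.1 34.5 px 321 186
at [366.9 295.9 151.8] yaw 154.58 q [ 0.63 -0.05  2.12 -0.    1.07 -0.5 ] F [-0.1 -0.4 -0.4] gap 56.1 t 26.2
REL [ 0.0033 -0.0035  0.1338] turn -0.007 rows 3.0
```

>>> {"name": "move_arm", "arguments": {
  "motion": [0.003,-0.003,0.035,0,0.003,-0.003,0.07,0,0.003,-0.003,0.105,0,0.003,-0.003,0.125,0,0.003,-0.003,0.132,0]
}}

```text
time_s: 26.75
tcp_pos: [360.7, 293.0, 16.7]
eef_rot: [-0.001, 0.22, 0.976, -0.001]
wrist_force: [-1.0, 0.4, -0.2]
finger_gap: 0.631
```

>>> {"name": "move_arm", "arguments": {
  "motion": [0,0,0,0,0,0,0,0,0,0,0,0,0,0,0,0,0,0,0,0]
}}

```text
time_s: 27.25
tcp_pos: [362.7, 294.6, 19.5]
eef_rot: [0.001, 0.22, 0.976, 0.001]
wrist_force: [0.0, 0.0, 0.2]
finger_gap: 0.64
```

>>> {"name": "move_arm", "arguments": {
  "motion": [0,0,0,0,0,0,0,0,0,0,0,0,0,0,0,0,0,0,0,0],
  "grip": 0,
  "force": 40
}}

```text
time_s: 27.75
tcp_pos: [362.2, 294.4, 18.7]
eef_rot: [0.0, 0.22, 0.976, 0.0]
wrist_force: [-0.3, 1.0, -0.5]
finger_gap: 0.39
```

```bash
python3 - <<'E'
from h import *
t,w=rel(363,294.3,120,155)
E
```

```text
at [362.2 294.4  18.7] yaw 154.63 q [ 0.63  0.13  2.23  0.    0.79 -0.5 ] F [-0.3  1.  -0.5] gap 34.4 t 27.8
REL [-0.0008  0.0003 -0.1013] turn -0.006 rows 3.0
```

>>> {"name": "move_arm", "arguments": {
  "motion": [0,0,-0.015,0,0,0,-0.04,0,0,0,-0.08,0,0,0,-0.12,0,0,0,-0.13,0]
}}

```text
time_s: 28.25
tcp_pos: [364.1, 295.6, 152.5]
eef_rot: [0.002, 0.22, 0.976, 0.003]
wrist_force: [1.5, 0.3, -3.7]
finger_gap: 0.396
```

```bash
python3 - <<'E'
from h import *
t,w=rel(534.3,174.0,140,125.2)
E
```

```text
at [364.1 295.6 152.5] yaw 154.63 q [ 0.63 -0.06  2.13 -0.    1.07 -0.5 ] F [ 1.5  0.3 -3.7] gap 34.9 t 28.2
REL [-0.2058 -0.037   0.013 ] turn 0.514 rows 5.0
```

>>> {"name": "move_arm", "arguments": {
  "motion": [-0.035,-0.006,0,0.08,-0.075,-0.013,0,0.2,-0.12,-0.022,0,0.32,-0.165,-0.03,0,0.44,-0.204,-0.037,0,0.514]
}}

```text
time_s: 28.75
tcp_pos: [530.8, 171.4, 146.2]
eef_rot: [-0.001, 0.462, 0.887, -0.001]
wrist_force: [0.8, 0.0, -2.9]
finger_gap: 0.396
```

>>> {"name": "move_arm", "arguments": {
  "motion": [0,0,0,0,0,0,0,0,0,0,0.02,0,0,0,0.045,0,0,0,0.06,0]
}}

```text
time_s: 29.25
tcp_pos: [527.3, 173.6, 85.6]
eef_rot: [-0.002, 0.46, 0.888, -0.002]
wrist_force: [0.1, 0.8, -3.0]
finger_gap: 0.394
```

>>> {"name": "move_arm", "arguments": {
  "motion": [0,0,0,0,0,0,0,0,0,0,0,0,0,0,0,0,0,0,0,0]
}}

```text
time_s: 29.75
tcp_pos: [531.3, 173.5, 89.7]
eef_rot: [0.001, 0.46, 0.888, 0.001]
wrist_force: [0.4, 0.5, -2.6]
finger_gap: 0.397
```

```bash
python3 - <<'E'
from h import *
t,w=rel(534.3,174.0,49,125.2)
shot('wrist','wrist15')
E
```

```text
at [531.3 173.5  89.7] yaw 125.18 q [ 0.27  0.18  2.    0.    0.96 -0.34] F [ 0.4  0.5 -2.6] gap 34.9 t 29.8
REL [-0.0013  0.0027  0.0407] turn -0.0 rows 1.0
```

View pics/wrist15.png

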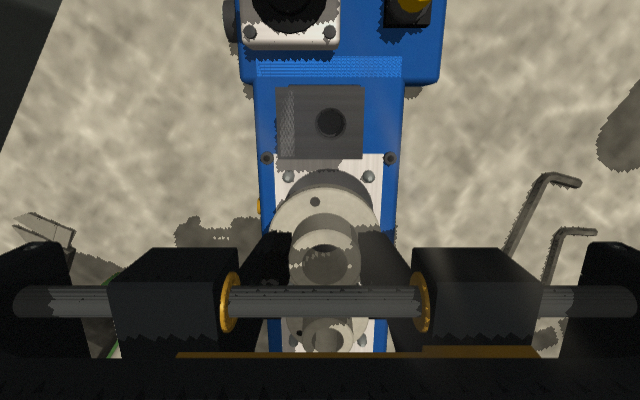

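>>> {"name": "move_arm", "arguments": {
  "motion": [-0.001,0.002,0.005,0,-0.001,0.002,0.01,0,-0.001,0.002,0.016,0,-0.001,0.002,0.016,0,-0.001,0.002,0.016,0]
}}

```text
time_s: 30.3
tcp_pos: [532.3, 173.5, 71.9]
eef_rot: [-0.0, 0.46, 0.888, -0.0]
wrist_force: [0.9, -0.6, -3.0]
finger_gap: 0.396
```

>>> {"name": "move_arm", "arguments": {
  "motion": [0,0,0,0,0,0,0,0,0,0,0,0,0,0,0,0,0,0,0,0]
}}

```text
time_s: 30.8
tcp_pos: [532.8, 173.7, 72.7]
eef_rot: [0.0, 0.46, 0.888, 0.0]
wrist_force: [-0.1, 0.3, -2.9]
finger_gap: 0.396
```

```bash
python3 - <<'E'
from h import *
t,w=rel(534.3,174.0,49,125.2)
E
```

```text
at [532.8 173.7  72.7] yaw 125.18 q [ 0.27  0.21  2.   -0.    0.93 -0.34] F [-0.1  0.3 -2.9] gap 34.9 t 30.8
REL [-0.0006  0.0014  0.0237] turn -0.0 rows 1.0
```

>>> {"name": "move_arm", "arguments": {
  "motion": [-0.0006,0.0014,0.005,0,-0.0006,0.0014,0.011,0,-0.0006,0.0014,0.018,0,-0.0006,0.0014,0.023,0,-0.0006,0.0014,0.023,0]
}}

```text
time_s: 31.3
tcp_pos: [533.9, 173.8, 49.0]
eef_rot: [-0.0, 0.46, 0.888, -0.0]
wrist_force: [-0.3, 0.2, -2.8]
finger_gap: 0.397
```

>>> {"name": "move_arm", "arguments": {
  "motion": [0,0,0,0,0,0,0,0,0,0,0,0,0,0,0,0,0,0,0,0]
}}

```text
time_s: 31.8
tcp_pos: [534.2, 173.9, 49.6]
eef_rot: [0.0, 0.46, 0.888, 0.0]
wrist_force: [0.9, 0.1, -2.8]
finger_gap: 0.4
```

```bash
python3 - <<'E'
from h import *
t,w=rel(534.3,174.0,49,125.2)
E
```

```text
at [534.2 173.9  49.6] yaw 125.18 q [ 0.27  0.24  2.01  0.    0.89 -0.34] F [ 0.9  0.1 -2.8] gap 35.2 t 31.8
REL [-0.      0.0001  0.0006] turn -0.0 rows 1.0
```

>>> {"name": "move_arm", "arguments": {
  "motion": [0,0,0.001,0,0,0,0.001,0,0,0,0.001,0,0,0,-0.03,0,0,0,-0.07,0],
  "grip": 0.056
}}

```text
time_s: 32.3
tcp_pos: [532.1, 173.3, 118.1]
eef_rot: [-0.002, 0.46, 0.888, -0.002]
wrist_force: [0.2, 0.4, 0.8]
finger_gap: 0.633
```

>>> {"name": "move_arm", "arguments": {
  "motion": [0,0,-0.04,0,0,0,-0.08,0,0,0,-0.12,0,0,0,-0.15,0,0,0,-0.15,0]
}}

```text
time_s: 32.8
tcp_pos: [537.4, 174.8, 276.2]
eef_rot: [0.004, 0.46, 0.888, 0.004]
wrist_force: [0.8, 0.1, 0.0]
finger_gap: 0.635
```

```bash
python3 - <<'E'
from h import *
t,w=rel(430,-330,270,125)
shot('wrist','wrist16')
im,d,C=shot('side','side16')
c=cv2.resize(im[150:310,240:480],(800,533),interpolation=cv2.INTER_CUBIC);cv2.imwrite('pics/side16c.png',c[:,:,::-1])
E
```

```text
at [537.4 174.8 276.2] yaw 125.18 q [ 0.27  0.03  1.8   0.    1.3  -0.34] F [0.8 0.1 0. ] gap 56.0 t 32.8
REL [-0.3508 -0.3787  0.0035] turn 0.003 rows 11.0
```

View pics/wrist16.png

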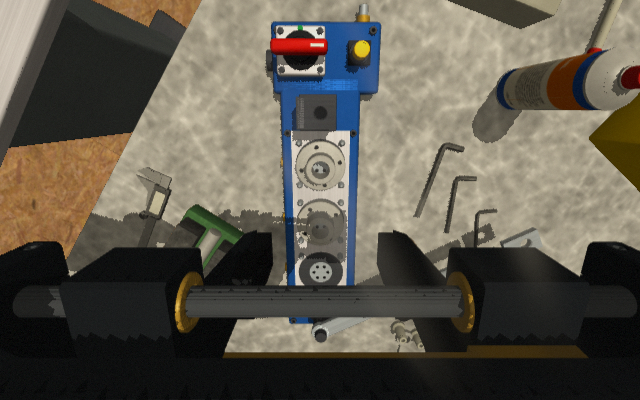

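View pics/side16.png

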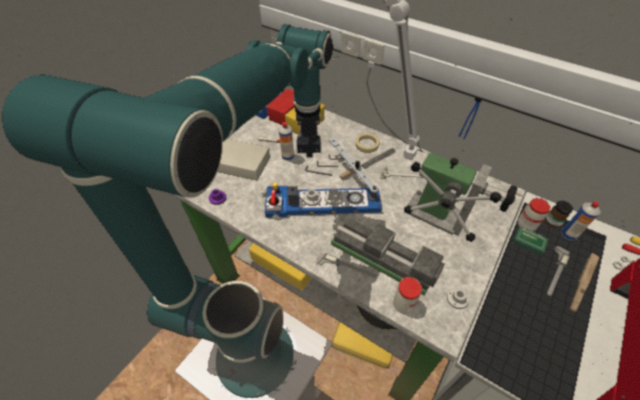

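```bash
python3 - <<'E'
from h import *
im,d,C=load('side0');P=cloud(C,d); Q=P[d>0]
# height map grid in region
for x in range(300,900,50):
  row=[]
  for y in range(-550,201,50):
    m=(abs(Q[:,0]-x)<25)&(abs(Q[:,1]-y)<25)&(Q[:,2]<600)&(Q[:,2]>-50); row.append(f"{np.percentile(Q[m][:,2],98):4.0f}" if m.sum()>8 else '   .')
  print(x,' '.join(row))
im,d,C=load('side16');P=cloud(C,d)
m=(P[...,2]>32)&(P[...,2]<38);m[:285]=0;m[308:]=0;m[:,:440]=0;m[:,480:]=0
print(P[m].mean(0),cv2.minEnclosingCircle(P[m][:,:2].astype(np.float32)))
clear(467,-412,['side16'],[35,65,95,125,155,185])
E
```

```text
300    5    4    5    5    5    4    5    4    5    5    5    6    4    6    5    6
350    5    5    6    6    5  113  112    6    6    5   11   12    6    6    5    5
400    5    4    5    6    6  113  112   55   99   92   60   56    5   18   26    6
450    5    5   35   38  103  117  116   67  114  114   66   67    6   37   39   83
500    5    5   12   38  102  117  116   67  114  114   67   67    6   32   75  113
550    5    5    6    6    6    .    5    5    5    .    6    6   35   82   83   82
600    5    5    5  318  316    5  211    6  306    7   31   37   83  112   34    5
650    5    4    5  318  317  259  229  267  307    6   36   91   83    .    7    5
700    5    4    6  248  261  261  240  241  242    6    6   37    5    6   26   11
750   27   28  247  253  261  263  274  274  242    6    6    6    6   24   25    9
800   30   30    6    6  260  262    .    .   33    6    5   37   17   23   10    7
850  111  111    6    5    5    6    .    .    4    8   10   27   26   17    5    5
[ 466.87970933 -412.24941599   35.46225391] ((467.60040283203125, -411.4165954589844), 18.363208770751953)
yaw 35 [(116.0, 1798)]
yaw 65 [(7.0, 1483)]
yaw 95 [(7.0, 1404)]
yaw 125 [(7.0, 1591)]
yaw 155 [(116.0, 1857)]
yaw 185 [(116.0, 2007)]
```

```bash
python3 - <<'E'
from h import *
im,d,C=load('side16');P=cloud(C,d);Q=P[(d>0)&(P[...,2]>60)&(P[...,2]<500)]
im,d,C=load('scene0');P2=cloud(C,d);Q2=P2[(d>0)&(P2[...,2]>60)&(P2[...,2]<500)]
Q=Q[(Q[:,1]<-100)&(Q[:,0]>300)]
for a in range(20,160,10):
  o=[]
  ar=np.radians(a)
  for q in (Q,):
    v=q[:,:2]-[467,-412]; tx=abs(v@[np.cos(ar),np.sin(ar)])-37.5; ty=abs(v@[np.sin(ar),-np.cos(ar)])-93.5
    dd=np.hypot(np.maximum(tx,0),np.maximum(ty,0)); i=np.argsort(dd)[3]; o.append((round(dd[i]),np.round(q[i])))
  print(a,o)
m=(P[...,2]>0)
b=Q[(Q[:,0]<650)&(Q[:,0]>540)&(Q[:,1]<-250)]; print(b.min(0),b.max(0)); i=b[:,0].argsort()[:8]; print(np.round(b[i]))
E
python3 - <<'E'
import cv2
im=cv2.imread('pics/side16.png');cv2.imwrite('pics/s16c.png',cv2.resize(im[140:330,380:560],None,fx=3.1,fy=3.1,interpolation=cv2.INTER_CUBIC))
E
```

```text
20 [(0, array([ 442., -330.,   87.]))]
30 [(0, array([ 441., -328.,   85.]))]
40 [(0, array([ 441., -329.,   67.]))]
50 [(5, array([ 442., -335.,   67.]))]
60 [(17, array([ 440., -334.,   61.]))]
70 [(27, array([ 440., -334.,   61.]))]
80 [(35, array([ 440., -334.,   61.]))]
90 [(39, array([ 443., -335.,  102.]))]
100 [(34, array([ 486., -336.,   67.]))]
110 [(27, array([ 490., -335.,  101.]))]
120 [(17, array([ 497., -332.,  101.]))]
130 [(4, array([ 497., -332.,  101.]))]
140 [(0, array([ 490., -332.,  100.]))]
150 [(0, array([ 496., -322.,  116.]))]
[ 540.29619154 -806.11384172  101.18534325] [ 649.90468067 -250.08451835  321.09968865]
[[ 540. -805.  126.]
 [ 541. -804.  131.]
 [ 541. -804.  166.]
 [ 541. -806.  119.]
 [ 541. -803.  144.]
 [ 541. -804.  151.]
 [ 541. -805.  138.]
 [ 542. -803.  168.]]
```

View pics/s16c.png

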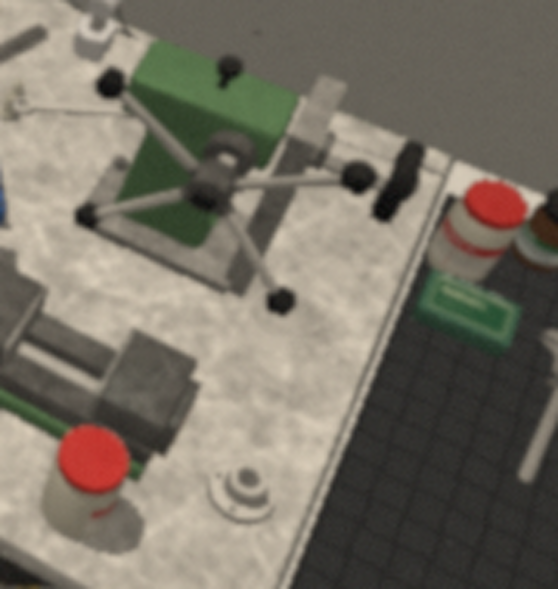

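```bash
python3 - <<'E'
from h import *
t,w=rel(440,-40,275,100)
t,w=rel(420,-250,275,80)
E
```

```text
at [534.6 174.1 270.4] yaw 125.18 q [ 0.27  0.03  1.81 -0.    1.3  -0.34] F [-1.  -0.5 -0.2] gap 56.3 t 32.9
REL [-0.1204 -0.2007 -0.0049] turn 0.44 rows 5.0
at [534.6 174.1 270.4] yaw 125.18 q [ 0.27  0.03  1.81 -0.    1.3  -0.34] F [-1.  -0.5 -0.2] gap 56.3 t 32.9
REL [-0.2805 -0.338  -0.0051] turn 0.789 rows 9.0
```

>>> {"name": "move_arm", "arguments": {
  "motion": [-0.02,-0.036,0,0.08,-0.045,-0.078,0,0.16,-0.07,-0.118,0,0.24,-0.095,-0.16,0,0.32,-0.12,-0.2,0,0.4]
}}

```text
time_s: 33.4
tcp_pos: [437.4, -40.5, 266.9]
eef_rot: [-0.002, 0.628, 0.778, -0.001]
wrist_force: [0.7, -0.6, -0.1]
finger_gap: 0.636
```

```bash
python3 - <<'E'
from h import *
t,w=rel(420,-250,275,80)
E
```

```text
at [437.4 -40.5 266.9] yaw 102.12 q [-0.15 -0.21  2.04 -0.    1.32 -0.36] F [ 0.7 -0.6 -0.1] gap 56.1 t 33.4
REL [-0.2011 -0.0611 -0.0081] turn 0.386 rows 5.0
```

>>> {"name": "move_arm", "arguments": {
  "motion": [-0.04,-0.012,0,0.08,-0.08,-0.024,0,0.16,-0.12,-0.036,0,0.24,-0.16,-0.048,0,0.32,-0.2,-0.061,0,0.386]
}}

```text
time_s: 33.9
tcp_pos: [421.2, -248.7, 267.0]
eef_rot: [-0.002, 0.766, 0.642, -0.0]
wrist_force: [0.5, 0.7, 0.4]
finger_gap: 0.635
```

```bash
python3 - <<'E'
from h import *
t,w=rel(467,-412,170,78)
shot('wrist','wrist17')
E
```

```text
at [ 421.2 -248.7  267. ] yaw 79.96 q [-0.58 -0.11  1.95  0.    1.3  -0.41] F [0.5 0.7 0.4] gap 56.0 t 33.9
REL [-0.1529  0.0739  0.0965] turn 0.034 rows 4.0
```

View pics/wrist17.png

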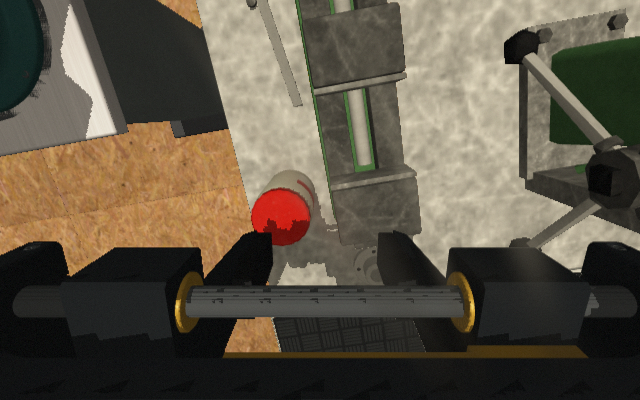

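>>> {"name": "move_arm", "arguments": {
  "motion": [-0.035,0.017,0,0,-0.075,0.036,0.02,0.034,-0.115,0.055,0.05,0.034,-0.15,0.073,0.07,0.034,-0.153,0.074,0.09,0.034]
}}

```text
time_s: 34.45
tcp_pos: [468.9, -414.0, 175.0]
eef_rot: [-0.002, 0.777, 0.63, -0.001]
wrist_force: [-0.7, 0.7, 0.2]
finger_gap: 0.634
```

>>> {"name": "move_arm", "arguments": {
  "motion": [0,0,0,0,0,0,0,0,0,0,0,0,0,0,0,0,0,0,0,0]
}}

```text
time_s: 34.95
tcp_pos: [470.1, -411.0, 181.2]
eef_rot: [0.001, 0.776, 0.631, 0.0]
wrist_force: [0.4, 0.1, -0.3]
finger_gap: 0.635
```

```bash
python3 - <<'E'
from h import *
t,w=rel(467,-412,18,78)
shot('wrist','wrist18')
E
```

```text
at [ 470.1 -411.   181.2] yaw 78.25 q [-0.76  0.21  1.78 -0.    1.15 -0.55] F [ 0.4  0.1 -0.3] gap 55.9 t 35.0
REL [-0.0014 -0.0031  0.1632] turn 0.004 rows 4.0
```

View pics/wrist18.png

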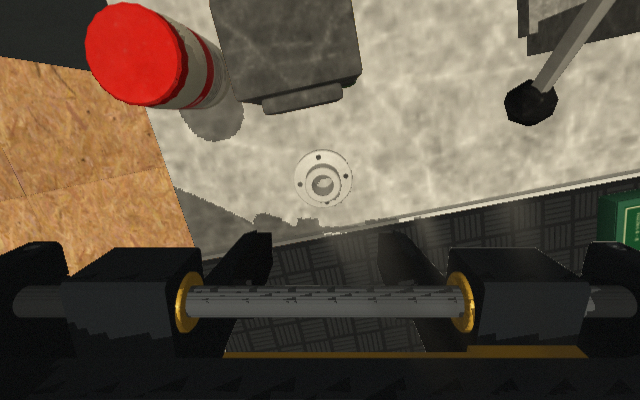

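```bash
python3 - <<'E'
from h import *
p=flange('wrist18',322,180)
im,d,C=load('wrist18'); print(np.round(pt(C,d,510,102)),np.round(pt(C,d,525,110)))
t,w=rel(p[0],p[1],18,78.25)
E
```

```text
wrist18 hubtop [ 468.4 -412.6   35. ] dia 34.0 34.7 px 322 184
[ 613. -364.  108.] [ 618. -371.  116.]
at [ 470.  -411.   181.1] yaw 78.24 q [-0.76  0.21  1.78  0.    1.15 -0.55] F [-0.1 -0.3  0. ] gap 56.2 t 35.0
REL [-0.0017 -0.0016  0.1631] turn -0.0 rows 4.0
```

>>> {"name": "move_arm", "arguments": {
  "motion": [-0.0017,-0.0016,0.04,0,-0.0017,-0.0016,0.08,0,-0.0017,-0.0016,0.12,0,-0.0017,-0.0016,0.15,0,-0.0017,-0.0016,0.162,0]
}}

```text
time_s: 35.5
tcp_pos: [465.8, -410.5, 14.5]
eef_rot: [-0.003, 0.776, 0.631, -0.0]
wrist_force: [-0.3, 0.3, 0.3]
finger_gap: 0.637
```

>>> {"name": "move_arm", "arguments": {
  "motion": [0,0,0,0,0,0,0,0,0,0,0,0,0,0,0,0,0,0,0,0]
}}

```text
time_s: 36.0
tcp_pos: [468.4, -413.3, 19.1]
eef_rot: [0.001, 0.776, 0.631, 0.0]
wrist_force: [0.3, 0.2, 0.6]
finger_gap: 0.631
```

```bash
python3 - <<'E'
from h import *
t,w=rel(468.4,-412.5,18.5,78.25)
E
```

```text
at [ 468.4 -413.3   19.1] yaw 78.2 q [-0.76  0.38  1.89 -0.    0.87 -0.56] F [0.3 0.2 0.6] gap 55.6 t 36.0
REL [ 0.0008 -0.0001  0.0006] turn -0.001 rows 1.0
```

>>> {"name": "move_arm", "arguments": {
  "motion": [0.0008,0,0,0,0.0008,0,0,0,0.0008,0,0,0,0.0008,0,0,0,0.0008,0,0,0],
  "grip": 0,
  "force": 40
}}

```text
time_s: 36.5
tcp_pos: [467.8, -411.7, 17.7]
eef_rot: [0.0, 0.776, 0.631, 0.0]
wrist_force: [-0.6, 0.7, 1.5]
finger_gap: 0.391
```

>>> {"name": "move_arm", "arguments": {
  "motion": [0,0,-0.015,0,0,0,-0.045,0,0,0,-0.09,0,0,0,-0.135,0,0,0,-0.18,0]
}}

```text
time_s: 37.0
tcp_pos: [466.9, -411.0, 199.0]
eef_rot: [-0.001, 0.776, 0.631, -0.0]
wrist_force: [0.7, -1.1, -4.3]
finger_gap: 0.397
```

```bash
python3 - <<'E'
from h import *
t,w=rel(430,-230,210,60)
E
```

```text
at [ 466.9 -411.   199. ] yaw 78.2 q [-0.76  0.19  1.76 -0.    1.19 -0.56] F [ 0.7 -1.1 -4.3] gap 35.0 t 37.0
REL [ 0.1697 -0.0731 -0.0108] turn 0.318 rows 4.0
```

>>> {"name": "move_arm", "arguments": {
  "motion": [0.035,-0.015,-0.02,0,0.075,-0.032,-0.03,0.08,0.115,-0.05,-0.03,0.16,0.155,-0.066,-0.03,0.24,0.17,-0.073,-0.03,0.318]
}}

```text
time_s: 37.5
tcp_pos: [429.1, -226.7, 227.3]
eef_rot: [-0.001, 0.867, 0.499, -0.0]
wrist_force: [0.6, -0.8, -4.2]
finger_gap: 0.395
```

```bash
python3 - <<'E'
from h import *
t,w=rel(480,-60,210,45)
E
```

```text
at [ 429.1 -226.7  227.3] yaw 59.88 q [-0.54 -0.09  2.01  0.    1.23 -0.01] F [ 0.6 -0.8 -4.2] gap 34.8 t 37.5
REL [ 0.1697 -0.0396  0.0176] turn 0.26 rows 4.0
```

>>> {"name": "move_arm", "arguments": {
  "motion": [0.035,-0.008,0,0.06,0.075,-0.017,0,0.13,0.115,-0.027,0,0.19,0.155,-0.036,0,0.26,0.17,-0.04,0.01,0.26]
}}

```text
time_s: 38.0
tcp_pos: [482.5, -60.2, 219.1]
eef_rot: [0.0, 0.923, 0.384, 0.001]
wrist_force: [0.1, -0.8, -4.0]
finger_gap: 0.395
```

```bash
python3 - <<'E'
from h import *
t,w=rel(626.6,42.9,130,35.2)
E
```

```text
at [482.5 -60.2 219.1] yaw 45.13 q [-0.18 -0.09  2.02  0.    1.2   0.61] F [ 0.1 -0.8 -4. ] gap 34.8 t 38.0
REL [0.1745 0.0293 0.0896] turn 0.173 rows 4.0
```

>>> {"name": "move_arm", "arguments": {
  "motion": [0.035,0.006,0,0.06,0.075,0.012,0,0.12,0.115,0.019,0.01,0.173,0.155,0.026,0.04,0.173,0.174,0.029,0.07,0.173]
}}

```text
time_s: 38.5
tcp_pos: [627.9, 41.6, 148.2]
eef_rot: [0.0, 0.953, 0.303, 0.002]
wrist_force: [-0.1, -0.0, -3.8]
finger_gap: 0.395
```

>>> {"name": "move_arm", "arguments": {
  "motion": [0,0,0,0,0,0,0.02,0,0,0,0.04,0,0,0,0.055,0,0,0,0.055,0]
}}

```text
time_s: 39.0
tcp_pos: [622.2, 38.9, 90.5]
eef_rot: [-0.001, 0.953, 0.302, -0.003]
wrist_force: [-0.8, -0.6, -4.1]
finger_gap: 0.392
```

>>> {"name": "move_arm", "arguments": {
  "motion": [0,0,0,0,0,0,0,0,0,0,0,0,0,0,0,0,0,0,0,0]
}}

```text
time_s: 39.5
tcp_pos: [625.2, 39.6, 93.2]
eef_rot: [0.0, 0.953, 0.302, 0.0]
wrist_force: [0.1, -0.4, -3.4]
finger_gap: 0.393
```

```bash
python3 - <<'E'
from h import *
t,w=rel(626.6,42.9,48,35.2)
shot('wrist','wrist19')
E
```

```text
at [625.2  39.6  93.2] yaw 35.17 q [ 0.02  0.3   1.84 -0.    1.    0.98] F [ 0.1 -0.4 -3.4] gap 34.6 t 39.5
REL [ 0.003  -0.0019  0.0452] turn -0.0 rows 1.0
```

View pics/wrist19.png

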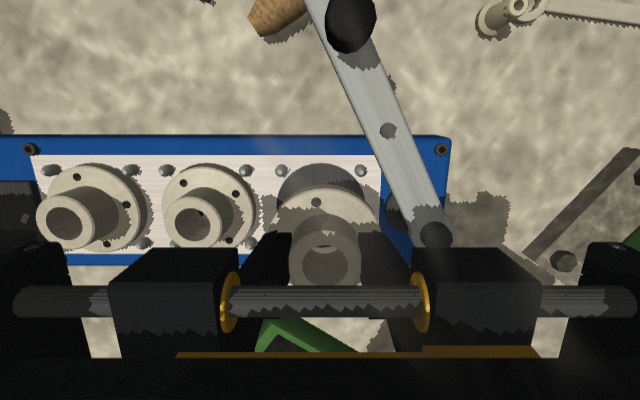

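>>> {"name": "move_arm", "arguments": {
  "motion": [0.003,-0.002,0.005,0,0.003,-0.002,0.012,0,0.003,-0.002,0.02,0,0.003,-0.002,0.02,0,0.003,-0.002,0.02,0]
}}

```text
time_s: 40.05
tcp_pos: [625.5, 42.9, 71.6]
eef_rot: [-0.0, 0.953, 0.302, -0.001]
wrist_force: [0.2, -0.1, -3.6]
finger_gap: 0.397
```

>>> {"name": "move_arm", "arguments": {
  "motion": [0,0,0,0,0,0,0,0,0,0,0,0,0,0,0,0,0,0,0,0]
}}

```text
time_s: 40.55
tcp_pos: [626.3, 42.9, 72.8]
eef_rot: [0.0, 0.953, 0.302, 0.0]
wrist_force: [-0.1, 0.1, -3.8]
finger_gap: 0.395
```

```bash
python3 - <<'E'
from h import *
t,w=rel(626.6,42.9,48,35.2)
E
```

```text
at [626.3  42.9  72.8] yaw 35.17 q [ 0.03  0.32  1.85 -0.    0.96  0.99] F [-0.1  0.1 -3.8] gap 34.8 t 40.5
REL [0.0003 0.0002 0.0248] turn -0.001 rows 1.0
```

>>> {"name": "move_arm", "arguments": {
  "motion": [0,0,0.006,0,0,0,0.012,0,0,0,0.018,0,0,0,0.023,0,0,0,0.023,0]
}}

```text
time_s: 41.05
tcp_pos: [625.5, 42.9, 48.4]
eef_rot: [-0.0, 0.953, 0.302, -0.001]
wrist_force: [-0.2, 0.2, -3.1]
finger_gap: 0.4
```

>>> {"name": "move_arm", "arguments": {
  "motion": [0,0,0,0,0,0,0,0,0,0,0,0,0,0,0,0,0,0,0,0]
}}

```text
time_s: 41.55
tcp_pos: [626.3, 42.9, 49.8]
eef_rot: [0.0, 0.953, 0.302, 0.0]
wrist_force: [0.8, -0.6, -3.8]
finger_gap: 0.397
```

```bash
python3 - <<'E'
from h import *
t,w=rel(626.6,42.9,48,35.2)
E
```

```text
at [626.3  42.9  49.8] yaw 35.17 q [ 0.03  0.35  1.87 -0.    0.92  0.99] F [ 0.8 -0.6 -3.8] gap 34.9 t 41.5
REL [0.0003 0.0002 0.0018] turn -0.001 rows 1.0
```

Down a last 2 mm, then release with a limited opening.

>>> {"name": "move_arm", "arguments": {
  "motion": [0,0,0.001,0,0,0,0.002,0,0,0,0.002,0,0,0,0.002,0,0,0,0.002,0]
}}

```text
time_s: 42.05
tcp_pos: [626.3, 42.9, 47.8]
eef_rot: [0.0, 0.953, 0.302, 0.0]
wrist_force: [-0.9, 0.1, -0.7]
finger_gap: 0.392
```

>>> {"name": "move_arm", "arguments": {
  "motion": [0,0,0,0,0,0,0,0,0,0,0,0,0,0,-0.015,0,0,0,-0.045,0],
  "grip": 0.044
}}

```text
time_s: 42.55
tcp_pos: [624.0, 42.8, 91.1]
eef_rot: [-0.001, 0.953, 0.302, -0.003]
wrist_force: [0.0, 0.8, -0.5]
finger_gap: 0.5
```

>>> {"name": "move_arm", "arguments": {
  "motion": [0,0,-0.04,0,0,0,-0.08,0,0,0,-0.12,0,0,0,-0.15,0,0,0,-0.16,0]
}}

```text
time_s: 43.05
tcp_pos: [628.6, 43.0, 259.0]
eef_rot: [0.001, 0.953, 0.302, 0.004]
wrist_force: [0.1, 0.5, 0.5]
finger_gap: 0.5
```

```bash
python3 - <<'E'
from h import *
t,w=rel(720,85,160,60)
im,d,C=shot('wrist','wrist20')
P=cloud(C,d)
E
```

```text
at [628.6  43.  259. ] yaw 35.17 q [0.03 0.16 1.69 0.   1.28 0.99] F [0.1 0.5 0.5] gap 44.0 t 43.0
REL [0.0982 0.0178 0.0998] turn -0.433 rows 3.0
```

View pics/wrist20.png

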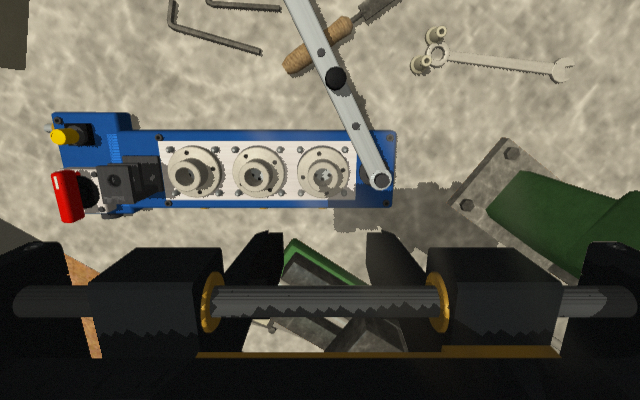

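```bash
cat >> h.py <<'E'
def nested(tag):
    im,d,C=load(tag);P=cloud(C,d)
    for n,(x,y) in dict(N2=(534.3,174),N1=(580.4,108.4),N0=(626.6,42.9)).items():
        m=(np.hypot(P[...,0]-x,P[...,1]-y)<24)&(abs(P[...,2]-65)<5); k=(np.hypot(P[...,0]-x,P[...,1]-y)<33)&(abs(P[...,2]-45)<5)
        f=lambda m:(int(m.sum()),np.round(cv2.minEnclosingCircle(P[m][:,:2].astype(np.float32))[0],1),round(cv2.minEnclosingCircle(P[m][:,:2].astype(np.float32))[1],1),round(np.median(P[m][:,2]),1)) if m.sum()>5 else None
        print(n,'hub',f(m),'disc',f(k))
        if k.sum()>20:
            A=np.c_[P[k][:,:2]-[x,y],np.ones(k.sum())]; print('   tilt',np.round(np.linalg.lstsq(A,P[k][:,2],rcond=None)[0],3))
E
python3 - <<'E'
from h import *
nested('wrist20')
im,d,C=load('wrist20');P=cloud(C,d); m=(P[...,2]>105)&(P[...,2]<118);m[:50]=0;m[100:]=0;m[:,:320]=0;m[:,350:]=0
k=cv2.minEnclosingCircle(P[m][:,:2].astype(np.float32));print(k)
v=np.array(k[0])-[663.2,-9.2];print(np.hypot(*v),np.degrees(np.arctan2(v[1],v[0])))
t,w=rel(*k[0],150,np.degrees(np.arctan2(v[1],v[0])))
E
```

```text
N2 hub (561, array([535.6, 171.9]), 18.6, np.float64(64.9)) disc (1169, array([535.5, 172.4]), 32.0, np.float64(41.7))
   tilt [ 1.000e-03 -3.000e-03  4.212e+01]
N1 hub (521, array([580.7, 106.9]), 18.1, np.float64(65.1)) disc (1238, array([580.6, 107. ]), 32.0, np.float64(41.6))
   tilt [ 2.0000e-03 -3.0000e-03  4.1913e+01]
N0 hub (499, array([626.2,  41.7]), 18.1, np.float64(65.1)) disc (1266, array([626.3,  41.7]), 31.8, np.float64(41.7))
   tilt [3.0000e-03 2.0000e-03 4.1852e+01]
((717.4188232421875, 91.05787658691406), 9.875970840454102)
113.97948329188222 61.59575872941677
at [628.4  43.  258.4] yaw 35.17 q [0.03 0.16 1.69 0.   1.28 0.99] F [ 0.6 -0.5  0.1] gap 44.3 t 43.1
REL [0.0997 0.0115 0.1092] turn -0.461 rows 4.0
```

>>> {"name": "move_arm", "arguments": {
  "motion": [0.025,0.003,0,-0.1,0.05,0.006,0.02,-0.2,0.075,0.009,0.05,-0.3,0.1,0.0115,0.08,-0.4,0.1,0.0115,0.1,-0.461],
  "grip": 0.04
}}

```text
time_s: 43.6
tcp_pos: [714.2, 92.3, 147.1]
eef_rot: [-0.001, 0.858, 0.514, -0.002]
wrist_force: [-0.9, -0.2, -0.5]
finger_gap: 0.453
```

>>> {"name": "move_arm", "arguments": {
  "motion": [0,0,0,0,0,0,0,0,0,0,0,0,0,0,0,0,0,0,0,0]
}}

```text
time_s: 44.1
tcp_pos: [715.3, 90.9, 154.6]
eef_rot: [0.001, 0.859, 0.512, 0.001]
wrist_force: [-0.2, 0.6, -0.0]
finger_gap: 0.456
```

```bash
python3 - <<'E'
from h import *
rel(717.6,91.5,90,61.6)
shot('wrist','wrist21')
E
```

```text
at [715.3  90.9 154.6] yaw 61.54 q [ 0.09  0.4   1.58 -0.    1.16  0.59] F [-0.2  0.6 -0. ] gap 40.1 t 44.1
REL [0.0015 0.0016 0.0646] turn -0.001 rows 2.0
```

View pics/wrist21.png

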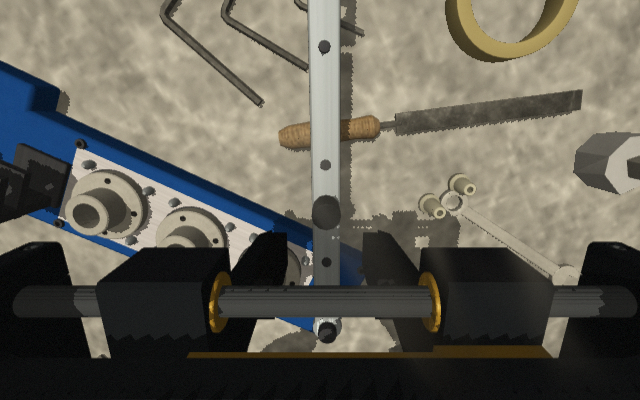

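>>> {"name": "move_arm", "arguments": {
  "motion": [0.0015,0.0015,0.02,0,0.0015,0.0015,0.045,0,0.0015,0.0015,0.064,0,0.0015,0.0015,0.064,0,0.0015,0.0015,0.064,0]
}}

```text
time_s: 44.65
tcp_pos: [716.6, 91.7, 89.0]
eef_rot: [-0.0, 0.859, 0.512, -0.0]
wrist_force: [-0.4, 0.3, -0.6]
finger_gap: 0.452
```

>>> {"name": "move_arm", "arguments": {
  "motion": [0,0,0,0,0,0,0,0,0,0,0,0,0,0,0,0,0,0,0,0],
  "grip": 0.026
}}

```text
time_s: 45.15
tcp_pos: [716.7, 91.7, 89.0]
eef_rot: [0.0, 0.859, 0.512, 0.0]
wrist_force: [-0.8, 0.2, -0.2]
finger_gap: 0.294
```

>>> {"name": "move_arm", "arguments": {
  "motion": [-0.0007,-0.0129,0,-0.112,-0.0028,-0.0256,0,-0.224,-0.0063,-0.0379,0,-0.336,-0.0112,-0.0498,0,-0.448,-0.0173,-0.0613,0,-0.56]
}}

```text
time_s: 45.65
tcp_pos: [654.8, 105.5, 89.0]
eef_rot: [0.001, 0.682, 0.731, 0.001]
wrist_force: [2.0, -0.8, -0.6]
finger_gap: 0.291
```

```bash
python3 - <<'E'
from h import *
rel(597,84.8,90,125.2)
s=state();v=np.array(s['tcp_pos'][:2])-[663.2,-9.2];print(np.hypot(*v),np.degrees(np.arctan2(v[1],v[0])))
E
```

```text
at [654.8 105.5  89. ] yaw 93.95 q [ 0.12  0.36  1.76 -0.    1.01  0.05] F [ 2.  -0.8 -0.6] gap 25.7 t 45.6
REL [-0.0166 -0.0591 -0.0011] turn -0.545 rows 4.0
114.96608260423731 94.16884174504435
```

>>> {"name": "move_arm", "arguments": {
  "motion": [-0.0007,-0.0129,0,-0.112,-0.0028,-0.0256,0,-0.224,-0.0063,-0.0379,0,-0.336,-0.0112,-0.0498,0,-0.448,-0.0175,-0.061,0,-0.545]
}}

```text
time_s: 46.15
tcp_pos: [595.0, 84.5, 89.1]
eef_rot: [0.001, 0.461, 0.888, 0.001]
wrist_force: [1.8, 0.2, -0.1]
finger_gap: 0.294
```

>>> {"name": "move_arm", "arguments": {
  "motion": [0,-0.002,0,0,0,-0.004,0,0,0,-0.005,0,0,0,-0.005,0,0,0,-0.005,0,0]
}}

```text
time_s: 46.65
tcp_pos: [593.7, 83.7, 89.2]
eef_rot: [0.002, 0.464, 0.886, 0.003]
wrist_force: [8.3, 7.3, -6.0]
finger_gap: 0.297
```

```bash
python3 - <<'E'
from h import *
rel(597,84.8,90,125.2)
s=state();v=np.array(s['tcp_pos'][:2])-[663.2,-9.2];print(np.hypot(*v),np.degrees(np.arctan2(v[1],v[0])))
shot('wrist','wrist22'); im,d,C=shot('side','side22');cv2.imwrite('pics/s22c.png',cv2.resize(im[160:250,240:400],(800,450),interpolation=cv2.INTER_CUBIC)[:,:,::-1])
E
```

```text
at [593.7  83.7  89.2] yaw 124.71 q [ 0.1   0.25  1.91  0.    0.97 -0.51] F [ 8.3  7.3 -6. ] gap 26.2 t 46.6
REL [-0.001   0.0034 -0.0008] turn -0.008 rows 1.0
116.04512088957343 126.82176540302417
```

View pics/wrist22.png

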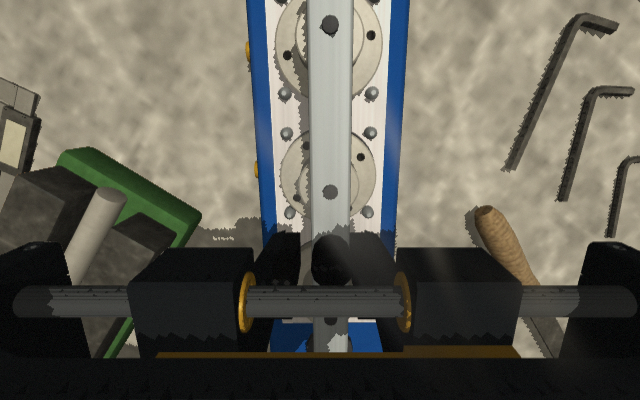

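View pics/s22c.png

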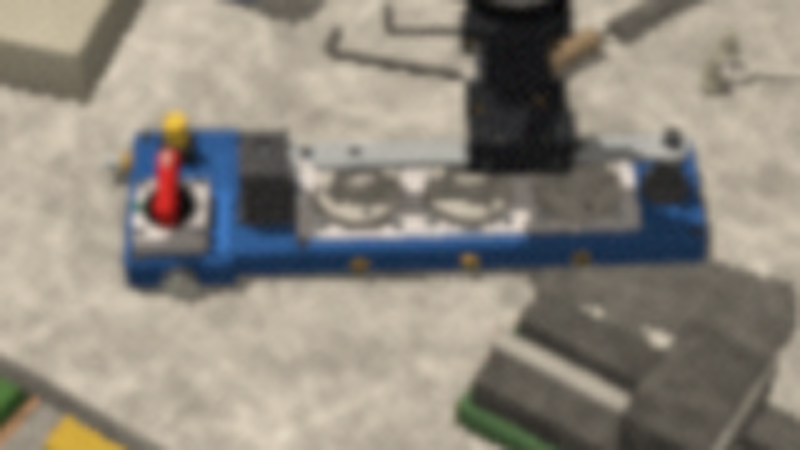

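>>> {"name": "move_arm", "arguments": {
  "motion": [0,0.002,0,0,0,0.004,0,0,0,0.004,0,0,0,0.004,-0.03,0,0,0.004,-0.07,0],
  "grip": 0.032
}}

```text
time_s: 47.25
tcp_pos: [591.2, 83.3, 156.1]
eef_rot: [-0.003, 0.463, 0.886, -0.002]
wrist_force: [1.2, 0.3, 0.3]
finger_gap: 0.368
```

```bash
python3 - <<'E'
from h import *
rel(497,309,170,35.2)
E
```

```text
at [591.2  83.3 156.1] yaw 124.84 q [ 0.1   0.19  1.86 -0.    1.11 -0.51] F [1.2 0.3 0.3] gap 32.5 t 47.2
REL [ 0.2391  0.0516 -0.0134] turn 1.565 rows 11.0
```

>>> {"name": "move_arm", "arguments": {
  "motion": [0.04,0.01,-0.03,0.14,0.09,0.02,-0.04,0.28,0.135,0.03,-0.04,0.42,0.18,0.04,-0.04,0.56,0.225,0.05,-0.04,0.7],
  "grip": 0.045
}}

```text
time_s: 47.75
tcp_pos: [505.5, 297.3, 199.0]
eef_rot: [0.0, 0.74, 0.672, 0.0]
wrist_force: [1.1, -0.4, 0.1]
finger_gap: 0.512
```

>>> {"name": "move_arm", "arguments": {
  "motion": [0,0,0,0.14,0,0,0,0.28,0,0,0,0.42,0,0,0,0.56,0,0,0,0.7]
}}

```text
time_s: 48.25
tcp_pos: [506.2, 295.9, 198.4]
eef_rot: [0.0, 0.926, 0.378, -0.0]
wrist_force: [-0.2, -0.2, 0.3]
finger_gap: 0.513
```

```bash
python3 - <<'E'
from h import *
rel(496.1,308.8,140,35.2)
E
```

```text
at [506.2 295.9 198.4] yaw 44.45 q [ 0.49  0.13  1.84 -0.    1.17  1.28] F [-0.2 -0.2  0.3] gap 45.2 t 48.2
REL [ 0.0019 -0.0163  0.0584] turn 0.161 rows 2.0
```

>>> {"name": "move_arm", "arguments": {
  "motion": [0.001,-0.008,0,0.08,0.002,-0.016,0.02,0.161,0.002,-0.016,0.04,0.161,0.002,-0.016,0.055,0.161,0.002,-0.016,0.055,0.161]
}}

```text
time_s: 48.75
tcp_pos: [494.7, 307.6, 140.6]
eef_rot: [0.001, 0.952, 0.305, -0.003]
wrist_force: [0.0, 0.3, 0.6]
finger_gap: 0.51
```

>>> {"name": "move_arm", "arguments": {
  "motion": [0,0,0,0,0,0,0,0,0,0,0,0,0,0,0,0,0,0,0,0]
}}

```text
time_s: 49.25
tcp_pos: [497.0, 309.1, 144.2]
eef_rot: [-0.0, 0.952, 0.306, 0.001]
wrist_force: [-0.7, -0.2, -0.3]
finger_gap: 0.511
```

```bash
python3 - <<'E'
from h import *
rel(496.1,308.8,50,35.2)
im,d,C=shot('wrist','wrist23');P=cloud(C,d); hsv=cv2.cvtColor(im,cv2.COLOR_RGB2HSV)
y=(hsv[...,0]>18)&(hsv[...,0]<35)&(hsv[...,1]>120)&(hsv[...,2]>60)&(abs(P[...,2]-67.8)<3.5)
y[:, :290]=0;y[:,360:]=0
print(y.sum(),P[y].mean(0),cv2.minEnclosingCircle(P[y][:,:2].astype(np.float32)))
E
```

```text
at [497.  309.1 144.2] yaw 35.59 q [ 0.51  0.17  1.9  -0.    1.07  1.46] F [-0.7 -0.2 -0.3] gap 45.0 t 49.2
REL [-0.0009 -0.0003  0.0942] turn 0.007 rows 2.0
374 [496.23703644 307.84110077  67.76813354] ((495.9969482421875, 307.5565185546875), 8.76264476776123)
```

View pics/wrist23.png

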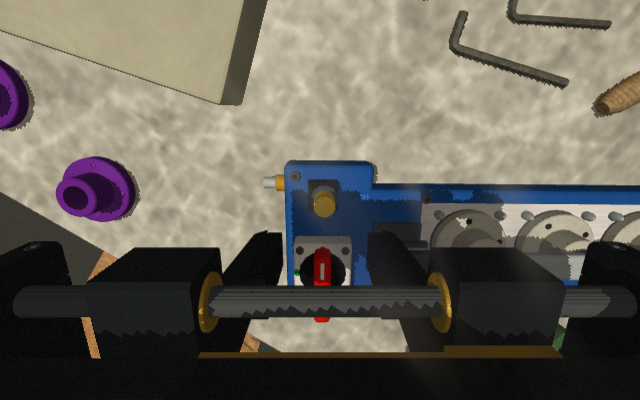

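>>> {"name": "move_arm", "arguments": {
  "motion": [-0.001,0,0.03,0,-0.001,0.0005,0.06,0,-0.001,0.0005,0.085,0,-0.001,0.0005,0.0935,0.007,-0.001,0.0005,0.0935,0.007]
}}

```text
time_s: 49.8
tcp_pos: [495.0, 307.3, 48.6]
eef_rot: [0.0, 0.953, 0.302, -0.002]
wrist_force: [-1.3, 0.3, -0.5]
finger_gap: 0.51
```

>>> {"name": "move_arm", "arguments": {
  "motion": [0,0,0,0,0,0,0,0,0,0,0,0,0,0,0,0,0,0,0,0]
}}

```text
time_s: 50.3
tcp_pos: [496.4, 308.1, 50.7]
eef_rot: [-0.0, 0.953, 0.302, 0.001]
wrist_force: [-0.1, -0.0, 0.4]
finger_gap: 0.51
```

```bash
python3 - <<'E'
from h import *
rel(496.2,308.,49.5,35.2)
E
```

```text
at [496.4 308.1  50.7] yaw 35.19 q [ 0.51  0.28  1.96 -0.    0.9   1.47] F [-0.1 -0.   0.4] gap 44.9 t 50.3
REL [-0.0003 -0.      0.0012] turn -0.0 rows 1.0
```

>>> {"name": "move_arm", "arguments": {
  "motion": [0,0,0,0,0,0,0,0,0,0,0,0,0,0,0,0,0,0,0,0],
  "grip": 0,
  "force": 30
}}

```text
time_s: 50.8
tcp_pos: [495.9, 308.2, 50.1]
eef_rot: [-0.0, 0.953, 0.302, -0.0]
wrist_force: [-1.0, 1.5, 0.5]
finger_gap: 0.194
```

```bash
python3 - <<'E'
from h import *
rel(496.2,308.,49.5,35.2)
E
```

```text
at [495.9 308.2  50.1] yaw 35.18 q [0.51 0.28 1.96 0.   0.9  1.47] F [-1.   1.5  0.5] gap 17.1 t 50.8
REL [0.0001 0.0003 0.0006] turn -0.0 rows 1.0
```

>>> {"name": "move_arm", "arguments": {
  "motion": [0,0,-0.01,0,0,0,-0.03,0,0,0,-0.06,0,0,0,-0.09,0,0,0,-0.115,0]
}}

```text
time_s: 51.3
tcp_pos: [496.5, 307.8, 167.4]
eef_rot: [0.0, 0.953, 0.302, 0.001]
wrist_force: [0.8, 0.6, -1.1]
finger_gap: 0.193
```

>>> {"name": "move_arm", "arguments": {
  "motion": [0,0,0,0,0,0,0,0,0,0,0,0,0,0,0,0,0,0,0,0]
}}

```text
time_s: 51.8
tcp_pos: [495.2, 307.4, 163.3]
eef_rot: [0.0, 0.953, 0.302, -0.001]
wrist_force: [0.7, -0.4, -0.4]
finger_gap: 0.191
```

```bash
python3 - <<'E'
from h import *
rel(498,227.4,165,35.2)
im,d,C=shot('wrist','wrist24')
E
```

```text
at [495.2 307.4 163.3] yaw 35.19 q [ 0.51  0.15  1.88 -0.    1.11  1.47] F [ 0.7 -0.4 -0.4] gap 16.8 t 51.8
REL [-0.0438  0.067  -0.0016] turn -0.0 rows 2.0
```

View pics/wrist24.png

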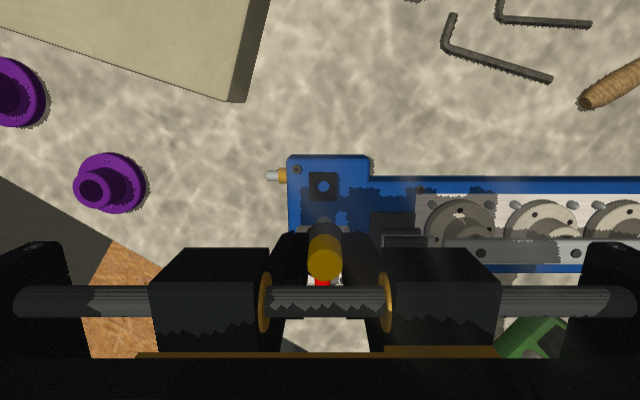

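```bash
python3 - <<'E'
from h import *
for tag,u,v,r in [('wrist15',331,123,20),('wrist16',321,113,10),('wrist10',321,26,10),('wrist11',229,50,20),('wrist13',183,183,10)]:
  im,d,C=load(tag);g=im.max(2).astype(int);P=cloud(C,d)
  s=np.s_[max(0,v-r):v+r,u-r:u+r]; m=np.zeros((400,640),np.uint8); th=(g[s].min()+np.median(g[s]))/2; m[s]=g[s]<th
  n,l,st,ce=cv2.connectedComponentsWithStats(m); i=1+np.argmax(st[1:,4]); c,_=cv2.findContours((l==i).astype(np.uint8),0,2)
  (uu,vv),(A,B),an=cv2.fitEllipse(cv2.convexHull(c[0])); k=(C[4][2]-87)/C[0]
  t=abs(P[...,2]-87)<2.5; w=np.zeros_like(t); w[max(0,v-3*r):v+3*r,u-3*r:u+3*r]=1; t&=w
  print(tag,np.round(onz(C,uu,vv,87),1),round(A*k,1),round(B*k,1),'plate',cv2.minAreaRect(P[t][:,:2].astype(np.float32)))
im,d,C=load('wrist15');cv2.imwrite('pics/w15c.png',cv2.resize(im[70:180,260:400],None,fx=5,fy=5)[:,:,::-1])
E
```

```text
wrist15 [496.5 227.7  87. ] 13.0 14.0 plate ((492.5265197753906, 223.82437133789062), (42.2875862121582, 33.56840515136719), 35.198116302490234)
wrist16 [496.7 227.2  87. ] 13.8 14.5 plate ((492.3896179199219, 223.842041015625), (41.41608810424805, 32.25135803222656), 35.231178283691406)
wrist10 [496.8 227.1  87. ] 14.9 16.7 plate ((492.4093933105469, 223.7793426513672), (41.25670623779297, 34.73944091796875), 34.96164321899414)
wrist11 [496.8 227.3  87. ] 15.1 17.0 plate ((492.83856201171875, 223.9613494873047), (42.4541015625, 34.724693298339844), 35.10259246826172)
wrist13 [497.1 226.7  87. ] 11.5 13.6 plate ((492.9070129394531, 223.95077514648438), (42.28329849243164, 35.213401794433594), 35.11418533325195)
```

View pics/w15c.png

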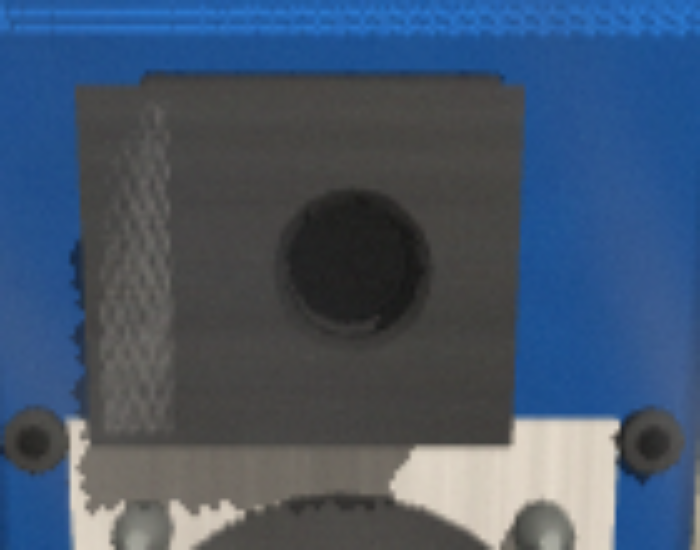

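```bash
python3 - <<'E'
from h import *
im,d,C=load('wrist24');P=cloud(C,d); hsv=cv2.cvtColor(im,cv2.COLOR_RGB2HSV)
y=(hsv[...,0]>18)&(hsv[...,0]<35)&(hsv[...,1]>120)&(hsv[...,2]>50);y[:225]=0;y[:,:300]=0;y[:,350:]=0;y[284:]=0
zt=np.percentile(P[y][:,2],95);t=y&(P[...,2]>zt-2.5); print(zt,P[t].mean(0),t.sum(),np.round(P[t].min(0)),np.round(P[t].max(0)))
s=state();print(s['tcp_pos'])
rel(496.6,227.3,165,35.2)
E
```

```text
182.205514883183 [496.11845264 306.94390427 182.26578246] 927 [487. 298. 180.] [553. 347. 309.]
[495.42518776 307.51189582 163.66288369]
at [495.4 307.5 163.7] yaw 35.19 q [ 0.51  0.15  1.88 -0.    1.11  1.47] F [-0.2  0.6 -1.1] gap 16.8 t 51.9
REL [-0.0453  0.0662 -0.0012] turn -0.0 rows 2.0
```

>>> {"name": "move_arm", "arguments": {
  "motion": [-0.012,0.018,0,0,-0.03,0.044,0,0,-0.0453,0.066,0,0,-0.0453,0.066,0,0,-0.0453,0.066,0,0]
}}

```text
time_s: 52.35
tcp_pos: [497.1, 227.7, 164.8]
eef_rot: [-0.0, 0.953, 0.302, -0.0]
wrist_force: [0.3, 0.6, -1.4]
finger_gap: 0.192
```

>>> {"name": "move_arm", "arguments": {
  "motion": [0,0,0,0,0,0,0.008,0,0,0,0.015,0,0,0,0.015,0,0,0,0.015,0]
}}

```text
time_s: 52.85
tcp_pos: [496.6, 228.1, 149.3]
eef_rot: [0.0, 0.953, 0.303, -0.001]
wrist_force: [-0.6, -0.9, -0.4]
finger_gap: 0.191
```

>>> {"name": "move_arm", "arguments": {
  "motion": [0,0,0,0,0,0,0,0,0,0,0,0,0,0,0,0,0,0,0,0]
}}

```text
time_s: 53.35
tcp_pos: [497.2, 227.9, 150.2]
eef_rot: [-0.0, 0.953, 0.302, 0.0]
wrist_force: [-0.6, 0.2, -1.9]
finger_gap: 0.192
```

```bash
python3 - <<'E'
from h import *
rel(496.3,227.6,98,35.2)
im,d,C=shot('wrist','wrist25');P=cloud(C,d); hsv=cv2.cvtColor(im,cv2.COLOR_RGB2HSV)
y=(hsv[...,0]>18)&(hsv[...,0]<35)&(hsv[...,1]>120)&(hsv[...,2]>50);y[:225]=0;y[:,:300]=0;y[:,350:]=0;y[284:]=0
zt=np.percentile(P[y][:,2],90);t=y&(abs(P[...,2]-zt)<2.5); print(zt,P[t].mean(0),t.sum())
cv2.imwrite('pics/w25c.png',cv2.resize(im[180:300,240:410],None,fx=4,fy=4)[:,:,::-1])
E
```

```text
at [497.2 227.9 150.2] yaw 35.19 q [0.38 0.1  1.97 0.   1.07 1.34] F [-0.6  0.2 -1.9] gap 16.9 t 53.4
REL [-0.0009 -0.0003  0.0522] turn -0.0 rows 2.0
168.8642710831017 [497.64542926 227.13722618 168.17814035] 947
```

View pics/w25c.png

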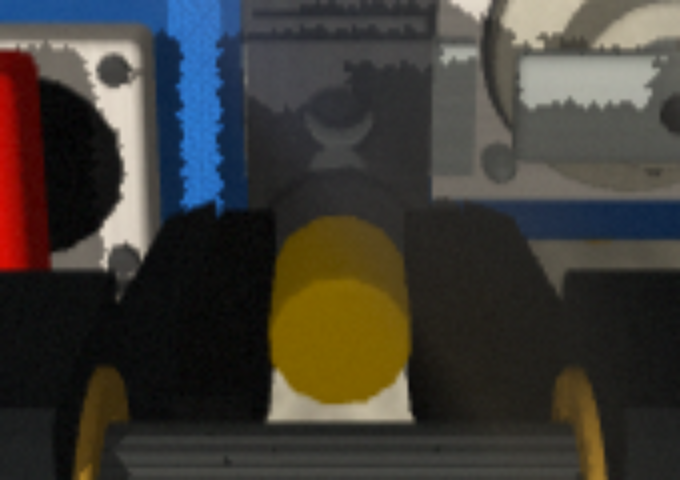

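>>> {"name": "move_arm", "arguments": {
  "motion": [-0.0009,-0.0003,0.004,0,-0.0009,-0.0003,0.01,0,-0.0009,-0.0003,0.018,0,-0.0009,-0.0003,0.024,0,-0.0009,-0.0003,0.024,0]
}}

```text
time_s: 53.9
tcp_pos: [495.4, 227.2, 124.4]
eef_rot: [0.0, 0.953, 0.302, -0.001]
wrist_force: [0.5, -0.0, -1.3]
finger_gap: 0.19
```

```bash
python3 - <<'E'
from h import *
rel(496.3,227.6,98,35.2)
E
```

```text
at [495.4 227.2 124.4] yaw 35.19 q [ 0.38  0.12  2.   -0.    1.03  1.34] F [ 0.5 -0.  -1.3] gap 16.7 t 53.9
REL [0.001  0.0003 0.0264] turn -0.0 rows 1.0
```

>>> {"name": "move_arm", "arguments": {
  "motion": [0.0005,0,0.005,0,0.0005,0,0.01,0,0.0005,0,0.015,0,0.0005,0,0.02,0,0.0005,0,0.02,0]
}}

```text
time_s: 54.4
tcp_pos: [495.9, 227.6, 105.0]
eef_rot: [0.0, 0.953, 0.302, -0.001]
wrist_force: [-0.2, -0.5, -1.8]
finger_gap: 0.191
```

```bash
python3 - <<'E'
from h import *
rel(496.3,227.6,98,35.2)
E
```

```text
at [495.9 227.6 105. ] yaw 35.19 q [ 0.38  0.14  2.01 -0.    0.99  1.34] F [-0.2 -0.5 -1.8] gap 16.8 t 54.4
REL [0.0003 0.0002 0.007 ] turn -0.0 rows 1.0
```

>>> {"name": "move_arm", "arguments": {
  "motion": [0,0,0.003,0,0,0,0.006,0,0,0,0.009,0,0,0,0.011,0,0,0,0.011,0]
}}

```text
time_s: 54.9
tcp_pos: [497.0, 228.2, 98.0]
eef_rot: [-0.0, 0.953, 0.302, 0.0]
wrist_force: [-7.5, -2.8, 16.6]
finger_gap: 0.189
```

```bash
python3 - <<'E'
from h import *
rel(496.3,227.6,98,35.2)
im,d,C=shot('wrist','wrist26');cv2.imwrite('pics/w26c.png',cv2.resize(im[180:300,240:410],None,fx=4,fy=4)[:,:,::-1])
E
```

```text
at [497.  228.2  98. ] yaw 35.2 q [0.38 0.15 2.01 0.   0.97 1.34] F [-7.5 -2.8 16.6] gap 16.7 t 54.9
REL [-0.0009  0.      0.    ] turn -0.0 rows 1.0
```

View pics/w26c.png

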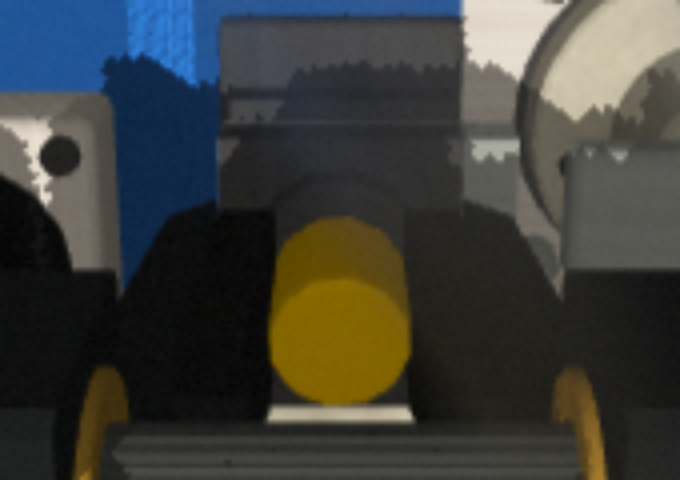

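>>> {"name": "move_arm", "arguments": {
  "motion": [0,0,-0.002,0,0,0,-0.002,0,0,0,-0.002,0,0,0,-0.03,0,0,0,-0.06,0],
  "grip": 0.045
}}

```text
time_s: 55.45
tcp_pos: [495.0, 227.2, 153.5]
eef_rot: [0.0, 0.953, 0.302, -0.002]
wrist_force: [0.2, 0.1, 0.7]
finger_gap: 0.509
```

```bash
python3 - <<'E'
from h import *
rel(439.5,270.6,160,35.2)
im,d,C=shot('wrist','wrist27');P=cloud(C,d); hsv=cv2.cvtColor(im,cv2.COLOR_RGB2HSV)
cv2.imwrite('pics/w27c.png',cv2.resize(im[130:300,200:440],None,fx=3,fy=3)[:,:,::-1])
y=(hsv[...,0]>18)&(hsv[...,0]<35)&(hsv[...,1]>120)&(hsv[...,2]>50)&(P[...,2]>60)&(P[...,2]<150);y[:,:280]=0;y[:,380:]=0
print(np.percentile(P[y][:,2],[5,50,90,98]))
E
```

```text
at [495.  227.2 153.5] yaw 35.19 q [0.38 0.09 1.97 0.   1.09 1.34] F [0.2 0.1 0.7] gap 44.8 t 55.5
REL [-0.0204 -0.0674 -0.0063] turn -0.0 rows 2.0
[103.0260007  115.92040334 116.85293074 117.35080147]
```

View pics/w27c.png

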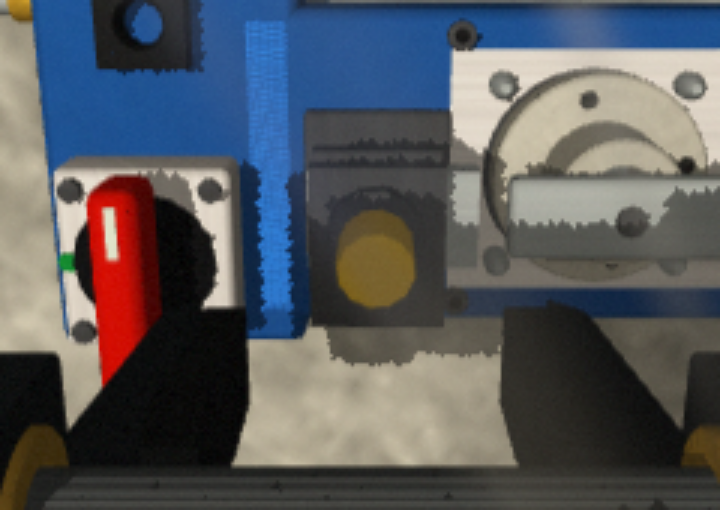

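>>> {"name": "move_arm", "arguments": {
  "motion": [-0.01,-0.033,-0.005,0,-0.019,-0.067,-0.005,0,-0.019,-0.067,-0.005,0,-0.019,-0.067,-0.005,0,-0.019,-0.067,-0.005,0],
  "grip": 0.035
}}

```text
time_s: 56.0
tcp_pos: [442.9, 271.4, 159.7]
eef_rot: [0.0, 0.953, 0.302, 0.0]
wrist_force: [-0.3, 0.5, -0.2]
finger_gap: 0.397
```

>>> {"name": "move_arm", "arguments": {
  "motion": [0,0,0,0,0,0,0,0,0,0,0,0,0,0,0,0,0,0,0,0]
}}

```text
time_s: 56.5
tcp_pos: [442.6, 271.6, 160.0]
eef_rot: [0.0, 0.953, 0.302, -0.0]
wrist_force: [-0.0, -0.1, 0.4]
finger_gap: 0.398
```

```bash
python3 - <<'E'
from h import *
rel(439.5,270.6,67,35.2)
E
```

```text
at [442.6 271.6 160. ] yaw 35.17 q [ 0.5   0.03  2.02 -0.    1.09  1.46] F [-0.  -0.1  0.4] gap 35.1 t 56.5
REL [-0.0031 -0.001   0.093 ] turn -0.0 rows 2.0
```

>>> {"name": "move_arm", "arguments": {
  "motion": [-0.003,-0.001,0.03,0,-0.003,-0.001,0.06,0,-0.003,-0.001,0.08,0,-0.003,-0.001,0.092,0,-0.003,-0.001,0.092,0]
}}

```text
time_s: 57.0
tcp_pos: [438.1, 270.0, 66.3]
eef_rot: [0.0, 0.953, 0.302, -0.002]
wrist_force: [-0.1, -0.5, 0.1]
finger_gap: 0.397
```

>>> {"name": "move_arm", "arguments": {
  "motion": [0,0,0,0,0,0,0,0,0,0,0,0,0,0,0,0,0,0,0,0]
}}

```text
time_s: 57.5
tcp_pos: [439.8, 271.0, 68.6]
eef_rot: [-0.0, 0.953, 0.302, 0.001]
wrist_force: [0.7, 0.2, -0.2]
finger_gap: 0.401
```

```bash
python3 - <<'E'
from h import *
rel(439.5,270.6,67,35.2)
E
```

```text
at [439.8 271.   68.6] yaw 35.19 q [ 0.5   0.14  2.1  -0.    0.91  1.46] F [ 0.7  0.2 -0.2] gap 35.3 t 57.5
REL [-0.0005  0.0002  0.0016] turn -0.0 rows 1.0
```

>>> {"name": "move_arm", "arguments": {
  "motion": [0,0,0.001,0,0,0,0.001,0,0,0,0.001,0,0,0,0.001,0,0,0,0.001,0],
  "grip": 0,
  "force": 20
}}

```text
time_s: 58.0
tcp_pos: [439.4, 270.6, 67.0]
eef_rot: [0.0, 0.953, 0.302, -0.0]
wrist_force: [-0.2, -0.6, -0.2]
finger_gap: 0.156
```

>>> {"name": "move_arm", "arguments": {
  "motion": [0,0,0,-0.14,0,0,0,-0.28,0,0,0,-0.42,0,0,0,-0.56,0,0,0,-0.7]
}}

```text
time_s: 58.5
tcp_pos: [439.4, 270.6, 67.0]
eef_rot: [0.0, 0.79, 0.613, -0.0]
wrist_force: [0.1, -1.2, 0.1]
finger_gap: 0.158
```

>>> {"name": "move_arm", "arguments": {
  "motion": [0,0,0,-0.14,0,0,0,-0.28,0,0,0,-0.42,0,0,0,-0.56,0,0,0,-0.7]
}}

```text
time_s: 59.0
tcp_pos: [439.4, 270.6, 67.0]
eef_rot: [-0.0, 0.532, 0.847, -0.0]
wrist_force: [0.2, -2.0, 0.2]
finger_gap: 0.154
```

>>> {"name": "move_arm", "arguments": {
  "motion": [0,0,0,-0.1,0,0,0,-0.18,0,0,0,-0.18,0,0,0,-0.18,0,0,0,-0.18]
}}

```text
time_s: 59.5
tcp_pos: [439.3, 270.6, 67.0]
eef_rot: [-0.0, 0.457, 0.89, -0.0]
wrist_force: [0.5, -1.0, 0.8]
finger_gap: 0.156
```

```bash
python3 - <<'E'
from h import *
print(state()['wrist_torque'])
rel(439.5,270.6,67,125.2)
E
```

```text
[-0.38783545  0.03173252 -0.11304567]
at [439.3 270.6  67. ] yaw 125.64 q [ 0.5   0.14  2.1  -0.    0.9  -0.12] F [ 0.5 -1.   0.8] gap 13.7 t 59.5
REL [-0.0001  0.0001 -0.    ] turn 0.008 rows 1.0
```

Release, rise and back away for a final look.

>>> {"name": "move_arm", "arguments": {
  "motion": [0,0,0,0,0,0,0,0,0,0,0,0,0,0,-0.04,0,0,0,-0.085,0],
  "grip": 0.05
}}

```text
time_s: 60.0
tcp_pos: [437.5, 269.8, 150.7]
eef_rot: [-0.002, 0.456, 0.89, -0.002]
wrist_force: [-0.2, 1.3, -0.2]
finger_gap: 0.562
```

>>> {"name": "move_arm", "arguments": {
  "motion": [-0.02,0.005,-0.045,0,-0.045,0.01,-0.08,0,-0.08,0.015,-0.11,0,-0.1,0.02,-0.14,0,-0.1,0.02,-0.16,0]
}}

```text
time_s: 60.5
tcp_pos: [516.5, 199.8, 314.9]
eef_rot: [0.002, 0.457, 0.889, 0.001]
wrist_force: [0.5, 0.7, -0.8]
finger_gap: 0.565
```

```bash
python3 - <<'E'
from h import *
rel(439.5,270.6,67,125.2)
shot('wrist','wrist28'); im,d,C=shot('side','side28')
cv2.imwrite('pics/s28c.png',cv2.resize(im[110:310,190:480],(800,552),interpolation=cv2.INTER_CUBIC)[:,:,::-1])
E
```

```text
at [516.5 199.8 314.9] yaw 125.56 q [ 0.32 -0.01  1.77 -0.    1.38 -0.3 ] F [ 0.5  0.7 -0.8] gap 49.8 t 60.5
REL [ 0.1028 -0.0224  0.2477] turn 0.006 rows 6.0
```

View pics/wrist28.png

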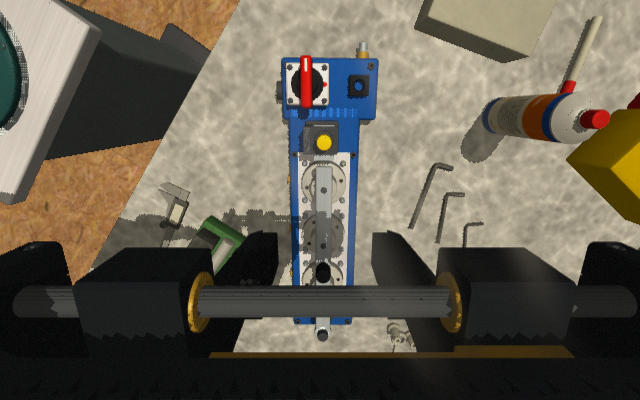

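View pics/s28c.png

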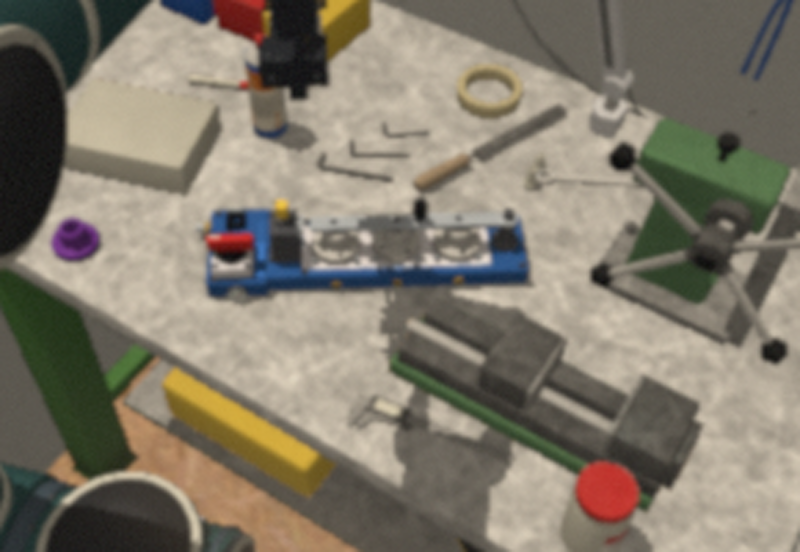

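>>> {"name": "move_arm", "arguments": {
  "motion": [0,0,0,0,0,0,0,0,0,0,0,0,0,0,0,0,0,0,0,0]
}}

```text
time_s: 61.1
tcp_pos: [513.6, 201.4, 311.2]
eef_rot: [-0.001, 0.456, 0.89, -0.001]
wrist_force: [0.3, 0.0, 0.9]
finger_gap: 0.563
```

```bash
python3 - <<'E'
from h import *
im,d,C=shot('wrist','wrist29');P=cloud(C,d); hsv=cv2.cvtColor(im,cv2.COLOR_RGB2HSV)
roi=np.zeros((400,640),bool);roi[40:345,270:390]=1
red=roi&((hsv[...,0]<8)|(hsv[...,0]>172))&(hsv[...,1]>120)&(abs(P[...,2]-81)<4); print('valve',cv2.minAreaRect(P[red][:,:2].astype(np.float32)))
y=roi&(hsv[...,0]>18)&(hsv[...,0]<35)&(hsv[...,1]>120)&(P[...,2]>112)&(P[...,2]<125);print('pin',np.median(P[y],0))
k=roi&(P[...,2]>108)&(P[...,2]<114)&(hsv[...,2]<70)&(np.arange(400)[:,None]<290)&(np.arange(400)[:,None]>240);c=cv2.minEnclosingCircle(P[k][:,:2].astype(np.float32));v=np.array(c[0])-[663.2,-9.2];print('bar knob',c,np.degrees(np.arctan2(v[1],v[0])))
nested('wrist29')
im,d,C=load('side28');P=cloud(C,d);i0,d0,_=load('side0');P0=cloud(C,d0)
for u,v in [(408,285),(287,150)]:
  print(np.round(pt(C,d,u,v)),np.round(pt(C,d0,u,v)))
# jar by red lid in both
for t in ('side0','side28'):
  im,d,C=load(t);P=cloud(C,d);h=cv2.cvtColor(im,cv2.COLOR_RGB2HSV);m=((h[...,0]<8)|(h[...,0]>172))&(h[...,1]>120);m[:270]=0;m[310:]=0;m[:,:390]=0;m[:,:].T[430:]=0;print(t,'jar',P[m].mean(0))
print(state()['time_s'])
E
```

```text
valve ((440.1123046875, 269.86834716796875), (13.3065767288208, 57.92695617675781), 35.15144729614258)
pin [496.24854083 227.30849494 116.08538419]
bar knob ((596.8955688476562, 84.47655487060547), 9.845612525939941) 125.29092752522138
N2 hub (134, array([535. , 172.9]), 18.0, np.float64(65.2)) disc (684, array([534.9, 172.9]), 32.0, np.float64(41.7))
   tilt [ 4.0000e-03 -1.0000e-03  4.1737e+01]
N1 hub (123, array([580. , 107.8]), 18.0, np.float64(65.1)) disc (520, array([580. , 107.5]), 32.1, np.float64(41.8))
   tilt [-1.0000e-03  4.0000e-03  4.1898e+01]
N0 hub None disc (288, array([623.6,  45.2]), 30.9, np.float64(42.1))
   tilt [ 2.2000e-02 -2.7000e-02  4.2747e+01]
[ 368. -274.  110.] [ 367. -274.  111.]
[670. 386.  58.] [669. 385.  58.]
side0 jar [ 364.09580998 -280.97707902  108.47084815]
side28 jar [ 362.56175132 -281.13422337  110.63429039]
61.15
```

>>> {"name": "move_arm", "arguments": {
  "motion": [-0.03,0,0,0,-0.065,0,0,0,-0.1,0,0,0,-0.1,0,0,0,-0.1,0,0,0]
}}

```text
time_s: 61.65
tcp_pos: [572.5, 119.7, 311.7]
eef_rot: [-0.0, 0.457, 0.89, -0.0]
wrist_force: [-0.1, 0.1, 0.3]
finger_gap: 0.571
```

>>> {"name": "move_arm", "arguments": {
  "motion": [0,0,0,0,0,0,0,0,0,0,0,0,0,0,0,0,0,0,0,0]
}}

```text
time_s: 62.15
tcp_pos: [572.2, 120.5, 312.2]
eef_rot: [0.0, 0.456, 0.89, 0.0]
wrist_force: [0.5, 0.3, -0.7]
finger_gap: 0.568
```

```bash
python3 - <<'E'
from h import *
im,d,C=shot('wrist','wrist30'); nested('wrist30')
E
```

```text
N2 hub (162, array([534.9, 172.9]), 17.9, np.float64(65.1)) disc (768, array([535. , 172.6]), 31.9, np.float64(41.6))
   tilt [1.0000e-03 3.0000e-03 4.1682e+01]
N1 hub (142, array([580.2, 107.3]), 18.1, np.float64(65.2)) disc (654, array([580.2, 107.4]), 32.0, np.float64(41.8))
   tilt [0.0000e+00 2.0000e-03 4.1784e+01]
N0 hub (130, array([625.7,  42.5]), 18.3, np.float64(65.1)) disc (555, array([625.7,  42.4]), 31.9, np.float64(41.8))
   tilt [-2.0000e-03  5.0000e-03  4.1859e+01]
```

View pics/wrist30.png

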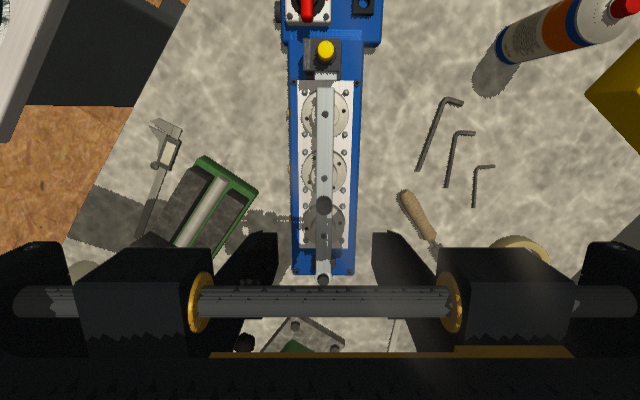

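All three flanges are flat in their nests, with the bar shut, the pin home and the valve on. I'm handing the job in.

```bash
python3 - <<'E'
from h import *
print(workorder.close_job())
E
```

```text
the job is handed in; nothing more can be done
None
```

The job is done in the order asked and handed in at about 62 s. I turned the valve off, parked the pin, and swung the bar open to about 1.1 rad. Then I stood all three grey flanges in nest_2, nest_1 and nest_0, shut the bar onto its stop, pushed the pin home and turned the air back on.

The last camera checks showed:
- **Flanges:** all three hub tops are at z ≈ 65 mm, as expected, with no measurable tilt. They are centred within about 1.5 mm of the nests.
- **Bar:** its knob is back at its starting position (bar direction 125.3° against 125.2° at the start).
- **Pin:** its knob top is at 116 mm, the same height as at the start. It seated with about 17 N of push.
- **Valve:** the handle lies along the fixture's +y, which is on.
- **Jar and spray can:** neither has moved, within measuring error.

**Disagreement:** the depth readings put the flange disc tops at about 42 mm, where the given sizes imply 45 mm. All three read the same and the hub tops were right, so I put it down to the depth reading or the disc's edge, but I did not chase it further.

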